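# Strip the filter block and paste its pockets

### The job

Strip the filter block for re-pasting: pinch the sprung tab of every strainer cartridge still latched in it, lift the cartridge straight out without forcing the latch, and stand it upright in the parts tray. Then take the brush and, for each of the four pockets in turn from the left end of the block to the right as the robot sees it, dip the bristles well into the paste pot and touch the bristle tip to the middle of the pocket's floor, dipping afresh every time. Finally lay the brush flat on the bench, and leave the pot upright and the other things where they are.

Things in the scene. Friction and masses are not known exactly. Their poses are not given: they have to be found in the camera images.
- filter_block: Aluminium filter block fixed to the bench, 68 (x) x 200 (y) x 32 mm high. Origin on its underside, +x roughly away from the robot, +y to the left. Four pockets in a row along y, at block x = 0, y = +69, +23, -23, -69 mm: each 30 x 30 mm and 24 mm deep, with a 24 mm wide slot in front (to x = -29 mm) for the tab. A lip over the slot (x < -23.5 mm, z 28 to 32 mm) holds the tab's barb down.
- pocket_1 (a point): Centre of the floor of the left-most pocket of the filter block (axes as the block; the pocket's mouth is 24 mm above). An empty pocket shows a dark bore in the floor.
- pocket_2 (a point): Centre of the floor of the second pocket of the filter block (axes as the block; the pocket's mouth is 24 mm above). An empty pocket shows a dark bore in the floor.
- pocket_3 (a point): Centre of the floor of the third pocket of the filter block (axes as the block; the pocket's mouth is 24 mm above). An empty pocket shows a dark bore in the floor.
- pocket_4 (a point): Centre of the floor of the right-most pocket of the filter block (axes as the block; the pocket's mouth is 24 mm above). An empty pocket shows a dark bore in the floor.
- cartridge_1: Strainer cartridge latched in the left-most pocket at the start (two or three of the four are fitted, the others absent). Origin at the centre of its underside, z up, axes as the block's when fitted. Body 28 x 28 x 52 mm, lower half grey, upper half black; about 70 g. In the pocket its top 28 mm stand above the block. A grey sprung tab stands on its -x side. Latched, it has 2 mm of play upward.
- tab_1 (a joint): Tab of cartridge_1: 0 relaxed, 0.006 m pressed home against the body; barb surely free from 0.005; 1.5 N to start, 7.5 N at full stroke. Plate 18 mm wide, z 6 to 48 mm, outer face at cartridge x = -22 mm; barb to x = -27.5 mm at z 13 to 18 mm. Pinch it at z 30 to 48 mm against the body's back face (x = +14 mm): 36 mm across relaxed, 30 mm pressed home.
- cartridge_2: Strainer cartridge latched in the second pocket at the start (two or three of the four are fitted, the others absent). Origin at the centre of its underside, z up, axes as the block's when fitted. Body 28 x 28 x 52 mm, lower half grey, upper half black; about 70 g. In the pocket its top 28 mm stand above the block. A grey sprung tab stands on its -x side. Latched, it has 2 mm of play upward.
- tab_2 (a joint): Tab of cartridge_2: 0 relaxed, 0.006 m pressed home against the body; barb surely free from 0.005; 1.5 N to start, 7.5 N at full stroke. Plate 18 mm wide, z 6 to 48 mm, outer face at cartridge x = -22 mm; barb to x = -27.5 mm at z 13 to 18 mm. Pinch it at z 30 to 48 mm against the body's back face (x = +14 mm): 36 mm across relaxed, 30 mm pressed home.
- cartridge_3: Strainer cartridge latched in the third pocket at the start (two or three of the four are fitted, the others absent). Origin at the centre of its underside, z up, axes as the block's when fitted. Body 28 x 28 x 52 mm, lower half grey, upper half black; about 70 g. In the pocket its top 28 mm stand above the block. A grey sprung tab stands on its -x side. Latched, it has 2 mm of play upward.
- tab_3 (a joint): Tab of cartridge_3: 0 relaxed, 0.006 m pressed home against the body; barb surely free from 0.005; 1.5 N to start, 7.5 N at full stroke. Plate 18 mm wide, z 6 to 48 mm, outer face at cartridge x = -22 mm; barb to x = -27.5 mm at z 13 to 18 mm. Pinch it at z 30 to 48 mm against the body's back face (x = +14 mm): 36 mm across relaxed, 30 mm pressed home.
- cartridge_4: Strainer cartridge latched in the right-most pocket at the start (two or three of the four are fitted, the others absent). Origin at the centre of its underside, z up, axes as the block's when fitted. Body 28 x 28 x 52 mm, lower half grey, upper half black; about 70 g. In the pocket its top 28 mm stand above the block. A grey sprung tab stands on its -x side. Latched, it has 2 mm of play upward.
- tab_4 (a joint): Tab of cartridge_4: 0 relaxed, 0.006 m pressed home against the body; barb surely free from 0.005; 1.5 N to start, 7.5 N at full stroke. Plate 18 mm wide, z 6 to 48 mm, outer face at cartridge x = -22 mm; barb to x = -27.5 mm at z 13 to 18 mm. Pinch it at z 30 to 48 mm against the body's back face (x = +14 mm): 36 mm across relaxed, 30 mm pressed home.
- parts_tray: Blue open parts tray, fixed, 84 (x) x 120 (y) x 30 mm high; origin at the centre of its underside. Inside 80 x 116 mm, floor 2 mm above the bench, walls 2 mm thick and 30 mm high. Room for three cartridges side by side along y.
- brush: Chip brush lying flat on the bench, 25 x 144 x 10 mm, 22 g; origin under its middle, the bristles to its -y, the wooden handle to its +y. Handle 8 mm thick (z 1 to 9 mm), y -21 to +72 mm, at most 22 mm wide; metal ferrule 24 mm wide, y -39 to -21 mm; soft yielding bristles y -39 to -72 mm.
- bristle_tip (a point): End of the brush's bristles, at brush y = -71 mm, z = 5 mm.
- paste_pot: Small open round steel pot for assembly paste, all but used up (nothing in it moves), loose, 180 g; origin at the centre of its underside. Outer diameter 64 mm, inner 56 mm, 36 mm high, inner floor at 4 mm.
- loupe: Bystander: black eye loupe, 35 mm across, 34 mm high.
- ink_bottle: Bystander: small blue ink bottle, 36 mm across, 58 mm high.
- vee: Bystander: steel V-block, 45 x 44 x 36 mm, behind the left end of the filter block.
There are look-alikes about, which are no part of the job. There is more than one size of the brush; the job needs the larger.

How it is judged:
By the outcome, as a careful person would: the job done as asked, in the order asked, and still so for the second after the job is handed in, with the robot touching nothing.
Of cartridge_1, cartridge_2, cartridge_3, cartridge_4 only 2 to 3 are there at a start; the rules pass over those that are not, and their reading is None.
At some moment in a run one of brush, paste_pot may be knocked a few centimetres aside while the robot is not near it.
It also fails if it takes over 192 s, if anything falls off the work surface, if the arm or the gripper's body presses on something with over 40 N, if the wrist force passes 120 N, or if a joint passes its speed limit or range.

### The arm

A 6-joint arm with a two-finger parallel gripper is mounted at the origin on a cart in front of the work surface, level with it; the furniture and walls round the work are solid. World frame = base frame: x ahead of the robot, y to its left, z up, the work surface at z = 0. Lengths are in m, angles in rad, forces in N, time in s.
With the tool pointing down it reaches from about 0.25 to 0.775 m from the base axis. Payload 4 kg.
Tool frame: the origin (TCP) lies midway between the tips of the shut fingers; the grasp point (between the pads) lies 19 mm behind it (robot.tcp_to_grasp is the distance from the TCP to the grasp point, in m); z points along the fingers, y is the line along which they close (so a half turn about z gives the same grasp; the last joint's range is limited). The gripper opens to 94 mm and grips with 3 to 60 N. Pads are 16 mm wide; open, the fingers measure 119 mm over their backs; the gripper's body (75 mm by 177 mm) begins 78 mm behind the grasp point.
Start: joints at [1.171, 0.087, 1.371, -0, 1.684, -0.103], TCP at [0.161, 0.526, 0.206] pointing down, gripper open.
Joint ranges: [-3.1, 3.1], [-0.76, 2.03], [0.27, 2.55], [-1.08, 4.22], [0.17, 2.65], [-2.57, 2.57]. Speed limits (rad/s): [2.79, 2.79, 3.14, 3.14, 3.14, 3.14].

### API

Orientations are given as [roll, pitch, yaw] about the fixed x, y, z axes, in that order (R = Rz(yaw) Ry(pitch) Rx(roll)).
In Python, from bench import robot, viewer gives the robot as it stands. The module is installed in compiled form; this text tells all that it offers.
- The arm moves only by the shell command python3 -m handwheel 'ROWS' [OPENING]. ROWS is JSON, a list of rows, each a list of 6 numbers: the shift along the tool's x, y, z in units of 0.2 m (1.0 is 0.2 m), then the turn, a rotation vector about the tool's x, y, z in units of 30 degrees (1.0 is 30 degrees). In form: [[x, y, z, wx, wy, wz], ...]. A call has 1 to 10 rows; each row is the pose to reach, as a shift and turn from the pose commanded when the call began, along the tool's axes at that moment; what a row does not reach only later rows make up. A row lasts 1/12 s, in which the tool goes at most 41.7 mm and 7.16 degrees, less where a joint would pass 70% of its speed; a pose out of reach is approached as far as the arm can. A call with a number of a shift or a turn outside -1 to 1 is refused whole. A call with a gripper value outside its range is refused whole. OPENING is the gripper's target within -1 to 1 (shut at 1, half-way at 0, fully open at -1), set as the call begins (- or left out, the last holds). The fingers move at their own pace and stop on an object; the grip force is fixed at half the most. Time passes only in rows, so rows that repeat a pose let the fingers close. It gives the time, the measured TCP pose, the force, the opening and the grip force at its end, in the units of the state.
- robot.get_obs(): the state, without advancing time (a new reading comes with each control period).
- viewer.snapshot(name): name is "scene" or "top"; returns the picture (384x512x3 uint8, red, green, blue); there is no depth.
- viewer.calibration(name): a dict with "fx", "fy", "cx", "cy" (pixels), "R" (3x3) and "t" (3): a world point X has camera coordinates R X + t. Camera axes: x right, y down, z forward; pixel columns grow to the right and rows downward; lengths in m; the calibration is good to about 2 mm. A picture is of the moment at which its call begins. calibration takes no time and is no camera call.
- robot.close_job(): hands the job in; it is judged then, once.
The state is a dict: "time": time; "joint_positions": joint angles; "qvel": joint speeds; "joint_torque": joint torques, N m; "tool_pos": TCP position; "ee_rot": TCP orientation; "wrist_force": force on the tool from outside, world axes, zero at the start; "wrist_torque": the same for the moment, N m; "width": finger opening in m; "finger_force": force on a finger pad.
Only numpy, scipy, OpenCV 4.12 (cv2) and the standard library are available. Lean on these libraries where they do the work, as an engineer would, in place of code of your own. Each camera call takes 0.05 s, during which the arm holds its last target. There are 200 camera calls.

## Working session

There is one attempt and no reset: what is moved stays moved. The work goes in short steps, Python scripts to look and compute and a shell command to move; the robot and the scene stay as the last step left them, time stands still between calls to the robot, and variables do not carry over. Pictures are saved under pics/ and viewed, at most 14 in all, crops included, and the job is handed in when it is done.

```bash
mkdir -p pics
cat > h.py <<'E'
import numpy as np, cv2
from bench import robot, viewer
from scipy.spatial.transform import Rotation as Ro
def snap(n,f=None):
    im=np.array(viewer.snapshot(n))
    if f: cv2.imwrite('pics/'+f,cv2.resize(im[:,:,::-1],(800,600),interpolation=cv2.INTER_CUBIC))
    return im
def ray(n,u,v,z):
    c=viewer.calibration(n);R=np.array(c['R']);t=np.array(c['t'])
    o=-R.T@t;d=R.T@np.array([(u-c['cx'])/c['fx'],(v-c['cy'])/c['fy'],1]);return o+d*(z-o[2])/d[2]
def proj(n,X):
    c=viewer.calibration(n);p=np.array(c['R'])@np.array(X)+np.array(c['t']);return p[0]/p[2]*c['fx']+c['cx'],p[1]/p[2]*c['fy']+c['cy']
def st():
    o=robot.get_obs();print({k:np.round(o[k],4).tolist() for k in('time','tool_pos','ee_rot','wrist_force','width','finger_force','joint_positions')});return o
E
python3 - <<'E'
from h import *
st()
for n in('scene','top'):
    snap(n,n+'0.png');c=viewer.calibration(n);print(n,c, -np.array(c['R']).T@np.array(c['t']))
E
```

```text
{'time': 0.0, 'tool_pos': [0.1607, 0.5254, 0.2043], 'ee_rot': [-3.1394, -0.0002, 2.8448], 'wrist_force': [0.6854, -0.1213, -0.1008], 'width': 0.0937, 'finger_force': 0.0, 'joint_positions': [1.1709, 0.0879, 1.3722, 0.0, 1.6836, -0.1031]}
scene {'fx': 462.00165501685643, 'fy': 462.00165501685643, 'cx': 254.62236869938042, 'cy': 190.09142427502974, 'R': array([[ 0.78613661, -0.61793152, -0.01224208],
       [-0.42638301, -0.52789539, -0.73452297],
       [ 0.44742235,  0.58265521, -0.67847339]]), 't': array([-0.42942961,  0.27622477,  1.08448993])} [-0.02985715 -0.75142402  0.93343389]
top {'fx': 396.72426869649235, 'fy': 396.72426869649235, 'cx': 256.9648244226657, 'cy': 189.97095037741178, 'R': array([[ 0.01254423, -0.99991689,  0.00297732],
       [-0.99302217, -0.01280679, -0.11723034],
       [ 0.11725873, -0.00148598, -0.99310029]]), 't': array([0.0345765 , 0.57500331, 1.41602266])} [0.40451628 0.04404176 1.4735574 ]
```

View pics/scene0.png

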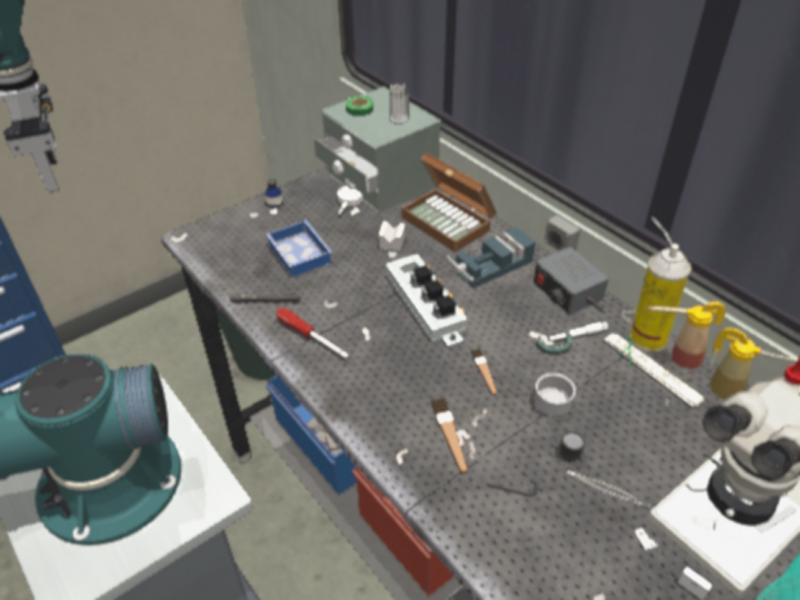

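View pics/top0.png

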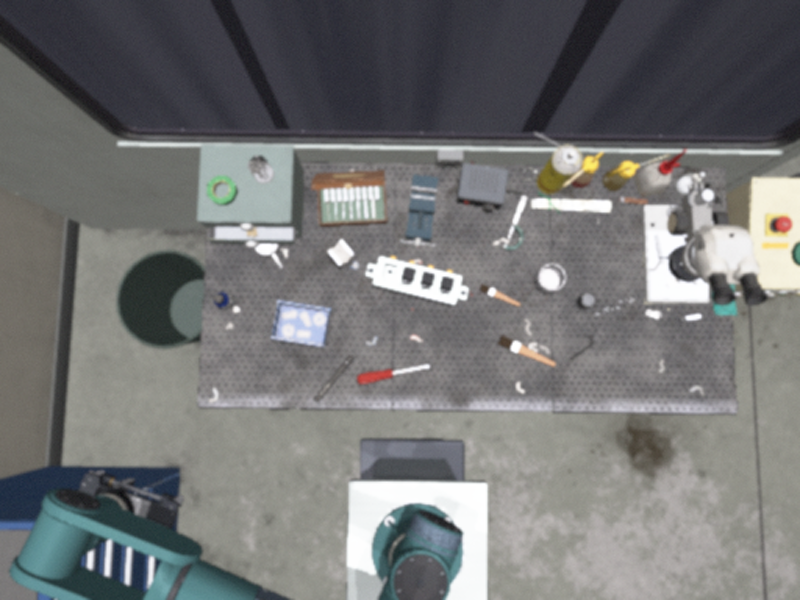

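The block has pocket 1 (left) empty and cartridges in pockets 2, 3 and 4. In the top view the block is at about (417,280), the tray at (302,323), the large brush at (527,351) and the pot at (551,278).

```bash
cat > m.py <<'E'
from h import *
im=snap('top');cv2.imwrite('pics/t1raw.png',im[:,:,::-1])
hsv=cv2.cvtColor(im,cv2.COLOR_RGB2HSV)
def roi(x0,y0,x1,y1):
    m=np.zeros(im.shape[:2],np.uint8);m[int(y0/1.5625):int(y1/1.5625),int(x0/1.5625):int(x1/1.5625)]=255;return m
def blobs(mask,amin=15):
    cs,_=cv2.findContours(mask,cv2.RETR_EXTERNAL,cv2.CHAIN_APPROX_NONE)
    return sorted([c for c in cs if cv2.contourArea(c)>amin],key=lambda c:c[:,0,0].mean())
w=((hsv[:,:,2]>150)&(hsv[:,:,1]<60)).astype(np.uint8)*255&roi(362,250,472,308)
W=max(blobs(w),key=cv2.contourArea);h=cv2.convexHull(W)
fill=cv2.drawContours(np.zeros_like(w),[h],-1,255,-1)
bk=(hsv[:,:,2]<75).astype(np.uint8)*255&cv2.dilate(fill,None)
for c in blobs(bk,8):
    m=cv2.moments(c);u,v=m['m10']/m['m00'],m['m01']/m['m00'];print('black',round(u,1),round(v,1),cv2.contourArea(c),ray('top',u,v,.060).round(4))
r=cv2.minAreaRect(W);print('block',r,ray('top',*r[0],.032).round(4))
b=cv2.boxPoints(r);print([ray('top',*p,.032).round(4).tolist() for p in b])
t=((hsv[:,:,0]>95)&(hsv[:,:,0]<130)&(hsv[:,:,1]>60)).astype(np.uint8)*255&roi(262,292,340,355)
T=max(blobs(t),key=cv2.contourArea);r=cv2.minAreaRect(T);print('tray',r,ray('top',*r[0],.02).round(4))
print([ray('top',*p,.03).round(4).tolist() for p in cv2.boxPoints(r)])
o=((hsv[:,:,0]<20)&(hsv[:,:,1]>80)&(hsv[:,:,2]>120)).astype(np.uint8)*255&roi(490,325,570,375)
for c in blobs(o): 
    r=cv2.minAreaRect(c);print('handle',r,[ray('top',*p,.009).round(4).tolist() for p in cv2.boxPoints(r)])
p=((hsv[:,:,2]>140)&(hsv[:,:,1]<60)).astype(np.uint8)*255&roi(530,255,572,298)
P=max(blobs(p),key=cv2.contourArea);print('pot',cv2.minEnclosingCircle(P),ray('top',*cv2.minEnclosingCircle(P)[0],.036).round(4))
cr=lambda a,b,c,d:cv2.resize(im[b:d,a:c,::-1],(400,300),interpolation=cv2.INTER_CUBIC)
s=snap('scene');
cs=lambda a,b,c,d:cv2.resize(s[b:d,a:c,::-1],(400,300),interpolation=cv2.INTER_CUBIC)
cv2.imwrite('pics/crops1.png',np.vstack([np.hstack([cr(227,150,307,210),cr(310,200,370,245)]),np.hstack([cs(240,155,304,219-16),cs(265,240,329,288+8)])]))
E
python3 m.py
```

```text
block ((267.2344055175781, 177.12367248535156), (67.92731475830078, 23.87248420715332), 14.32271957397461) [0.6227 0.0048 0.032 ]
[[0.6093, 0.1362, 0.032], [0.6959, 0.1161, 0.032], [0.6362, -0.127, 0.032], [0.5504, -0.1053, 0.032]]Traceback (most recent call last):
  File "m.py", line 18, in <module>
    T=max(blobs(t),key=cv2.contourArea);r=cv2.minAreaRect(T);print('tray',r,ray('top',*r[0],.02).round(4))
ValueError: max() iterable argument is empty
```

```bash
python3 - <<'E'
import cv2
im=cv2.imread('pics/t1raw.png')[:,:,::-1];h=cv2.cvtColor(im,cv2.COLOR_RGB2HSV)
for n,(x,y) in dict(tray=(278,305),trayrim=(276,328),trayin=(292,325),c2=(408,275),c3=(427,280),c4=(446,285),handle=(535,355),blk=(385,270),pocket=(390,271),bench=(460,330)).items():
    print(n,im[int(y/1.5625),int(x/1.5625)],h[int(y/1.5625),int(x/1.5625)])
E
sed -i "s/hsv\[:,:,2\]<75/hsv[:,:,2]<95/; s/hsv\[:,:,1\]>60)/hsv[:,:,1]>45)/; s/^T=max/if blobs(t):\n  T=max/; s/^print(\[ray('top',\*p,.03/print([ray('top',*p,.03/" m.py; python3 m.py
```

```text
tray [142 149 164] [110  34 164]
trayrim [102 112 134] [111  61 134]
trayin [224 225 236] [118  13 236]
c2 [84 83 87] [128  12  87]
c3 [83 80 85] [138  15  85]
c4 [84 84 88] [120  12  88]
handle [233 194 158] [ 14  82 233]
blk [248 250 250] [ 90   2 250]
pocket [180 184 187] [103  10 187]
bench [113 112 115] [130   7 115]
black 260.9 175.7 22.0 [0.6234 0.0284 0.06  ]
black 273.3 178.7 22.5 [ 0.613  -0.0164  0.06  ]
black 285.3 181.6 20.5 [ 0.6031 -0.0598  0.06  ]
block ((267.11767578125, 177.0294189453125), (68.15251159667969, 23.768489837646484), 14.03624439239502) [0.6231 0.0052 0.032 ]
[[0.6093, 0.1369, 0.032], [0.6955, 0.1174, 0.032], [0.6369, -0.1269, 0.032], [0.5514, -0.1057, 0.032]]
tray ((181.12648010253906, 201.52334594726562), (13.320648193359375, 26.817729949951172), 41.423667907714844) [0.5298 0.32   0.02  ]
[[0.5077, 0.3678, 0.03], [0.5823, 0.3057, 0.03], [0.5503, 0.2682, 0.03], [0.4761, 0.3303, 0.03]]
handle ((343.7067565917969, 228.60946655273438), (22.302648544311523, 4.4709272384643555), 27.897274017333984) [[0.4499, -0.2389, 0.009], [0.4645, -0.2468, 0.009], [0.4271, -0.3188, 0.009], [0.4126, -0.3109, 0.009]]
pot ((353.3152160644531, 176.5978240966797), 9.62006664276123) [ 0.6282 -0.3107  0.036 ]
```

View pics/crops1.png

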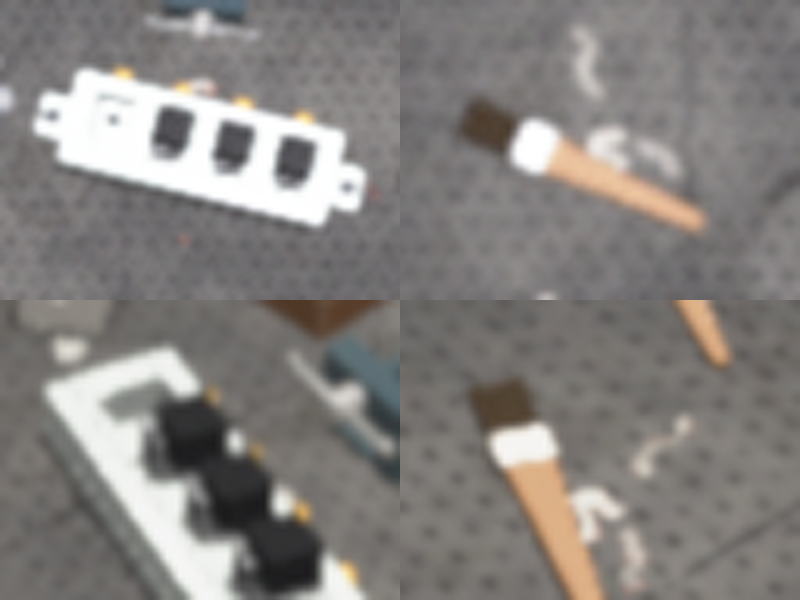

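Top crop: pocket 1 is empty with its bore visible at (113,120), and the black cartridge tops are at (173,130), (235,145) and (296,158). The large brush has its bristle end at (470,111) and its handle end at (703,222).

Run:
```python
from h import *
f=lambda a:(a+.5)/1.5625-.5
print('bore',ray('top',249.2,173.6,.008).round(4))
for u,v in((270.8,174.6),(285.5,192.2)):print('scene tops',ray('scene',u,v,.06).round(4))
g=[ray('top',f(x),f(y),.03) for x,y in((277,301),(330,306),(325,346),(272,340))];print('tray',np.round(g,4).tolist(),np.mean(g,0).round(4))
a,b=ray('top',320,216,.005),ray('top',355.5,233.3,.005);print('brush',a.round(4),b.round(4),np.linalg.norm(a-b))
k=lambda x,y:(265+(x+.5)/6.25-.5,240+(y+.5)/6.25-.5)
print('brush bristle end scene',ray('scene',*k(99,90),.005).round(4),'ferrule c',ray('scene',*k(122,145),.005).round(4))
x,y=f(553),f(379);print('pot rim scene? ',ray('scene',f(555),f(387),.036).round(4))
st()
```

```text
bore [0.6388 0.0716 0.008 ]
scene tops [0.6233 0.0211 0.06  ]
scene tops [ 0.6073 -0.0618  0.06  ]
tray [[0.562, 0.334, 0.03], [0.5519, 0.2096, 0.03], [0.4583, 0.2188, 0.03], [0.4707, 0.3423, 0.03]] [0.5107 0.2762 0.03  ]
brush [ 0.4839 -0.1926  0.005 ] [ 0.4219 -0.323   0.005 ] 0.14439241488474464
brush bristle end scene [ 0.4843 -0.1864  0.005 ] ferrule c [ 0.473  -0.2139  0.005 ]
pot rim scene?  [ 0.6269 -0.3067  0.036 ]
{'time': 0.25, 'tool_pos': [0.1608, 0.5257, 0.2049], 'ee_rot': [-3.1406, -0.0001, 2.8448], 'wrist_force': [-0.6228, 0.5404, -1.304], 'width': 0.0937, 'finger_force': 0.0, 'joint_positions': [1.1709, 0.0876, 1.3714, -0.0, 1.6836, -0.1031]}
```

```bash
cat > go.py <<'E'
# go.py x y z roll pitch yaw(deg) : TCP target -> one row per call (repeat the row to let it get there)
import sys; from h import *
from scipy.spatial.transform import Slerp
o=robot.get_obs();p0=np.array(o['tool_pos']);R0=Ro.from_euler('xyz',o['ee_rot'])
a=list(map(float,sys.argv[1:7]));p1=np.array(a[:3]);R1=Ro.from_euler('xyz',a[3:6],degrees=True)
for n in range(1,9):
    P=[p0+(p1-p0)*k/n for k in range(n+1)];S=Slerp([0,1],Ro.concatenate([R0,R1]));Q=[S(k/n) for k in range(n+1)]
    rows=[np.r_[Q[k].inv().apply(P[k+1]-P[k])/.2,np.degrees((Q[k].inv()*Q[k+1]).as_rotvec())/30] for k in range(n)]
    if np.abs(rows).max()<=1: break
for r in rows: print(r.round(3).tolist(),'rows',int(np.ceil(max(np.linalg.norm(r[:3])*200/41.7,np.linalg.norm(r[3:])*30/7.16))))
E
python3 go.py .624 .0276 .15 180 0 76.8
```

```text
[-0.736, -0.426, 0.069, -0.0, 0.0, 0.718] rows 5
[-0.841, -0.126, 0.069, -0.0, 0.0, 0.718] rows 5
[-0.828, 0.192, 0.069, -0.0, 0.0, 0.718] rows 5
[-0.7, 0.483, 0.069, -0.0, 0.0, 0.718] rows 5
```

```bash
python3 -m handwheel '[[-0.736,-0.426,0.069,0,0,0.718],[-0.736,-0.426,0.069,0,0,0.718],[-0.736,-0.426,0.069,0,0,0.718],[-0.736,-0.426,0.069,0,0,0.718],[-0.736,-0.426,0.069,0,0,0.718],[-0.736,-0.426,0.069,0,0,0.718]]' -1
python3 -m handwheel '[[-0.841,-0.126,0.069,0,0,0.718],[-0.841,-0.126,0.069,0,0,0.718],[-0.841,-0.126,0.069,0,0,0.718],[-0.841,-0.126,0.069,0,0,0.718],[-0.841,-0.126,0.069,0,0,0.718],[-0.841,-0.126,0.069,0,0,0.718]]'
python3 -m handwheel '[[-0.828,0.192,0.069,0,0,0.718],[-0.828,0.192,0.069,0,0,0.718],[-0.828,0.192,0.069,0,0,0.718],[-0.828,0.192,0.069,0,0,0.718],[-0.828,0.192,0.069,0,0,0.718],[-0.828,0.192,0.069,0,0,0.718]]'
python3 -m handwheel '[[-0.7,0.483,0.069,0,0,0.718],[-0.7,0.483,0.069,0,0,0.718],[-0.7,0.483,0.069,0,0,0.718],[-0.7,0.483,0.069,0,0,0.718],[-0.7,0.483,0.069,0,0,0.718],[-0.7,0.483,0.069,0,0,0.718],[-0.7,0.483,0.069,0,0,0.718],[-0.7,0.483,0.069,0,0,0.718]]'
python3 - <<'E'
from h import *
st();im=snap('scene');t=snap('top')
z=lambda i,a,b,c,d:cv2.resize(i[b:d,a:c,::-1],(400,400),interpolation=cv2.INTER_CUBIC)
cv2.imwrite('pics/c2.png',np.hstack([z(im,225,95,325,195+0),z(t,220,125,320,225)]))
E
python3 go.py .624 .0276 .08 180 0 76.8
```

```text
time: 0.75
tool_pos: [0.278, 0.3999, 0.1915]
ee_rot: [-3.141, -0.0, 2.465]
wrist_force: [0.4, -0.0, 0.0]
width: 0.0939
finger_force: 0.0
time: 1.25
tool_pos: [0.3931, 0.2767, 0.1776]
ee_rot: [-3.141, -0.001, 2.091]
wrist_force: [-0.4, 1.1, -0.5]
width: 0.0942
finger_force: 0.0
time: 1.75
tool_pos: [0.5087, 0.1535, 0.1635]
ee_rot: [-3.14, -0.001, 1.717]
wrist_force: [-0.8, 0.1, 0.1]
width: 0.0941
finger_force: 0.0
time: 2.42
tool_pos: [0.6235, 0.0312, 0.151]
ee_rot: [3.142, -0.001, 1.345]
wrist_force: [0.0, 0.1, 0.4]
width: 0.0937
finger_force: 0.0
{'time': 2.4167, 'tool_pos': [0.6235, 0.0312, 0.151], 'ee_rot': [3.1415, -0.0012, 1.3447], 'wrist_force': [0.0206, 0.1147, 0.3685], 'width': 0.0937, 'finger_force': 0.0, 'joint_positions': [-0.0415, 0.2675, 1.2699, 0.0012, 1.6039, 0.1846]}
[-0.014, 0.005, 0.356, 0.002, -0.002, 0.007] rows 2
```

View pics/c2.png

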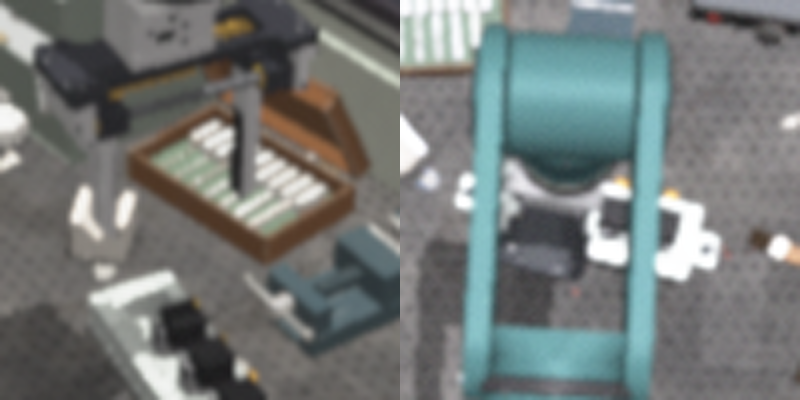

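The fingers are open over pocket 2, with tips at about (100,200) and (245,190) in the left crop. They line up with the block's short axis, so I'm descending.

```bash
python3 -m handwheel '[[-0.014,0.005,0.2,0,0,0],[-0.014,0.005,0.4,0,0,0],[-0.014,0.005,0.576,0,0,0],[-0.014,0.005,0.576,0,0,0],[-0.014,0.005,0.576,0,0,0]]'
python3 - <<'E'
from h import *
o=st();im=snap('scene')
z=lambda i,a,b,c,d:cv2.resize(i[b:d,a:c,::-1],(600,600),interpolation=cv2.INTER_CUBIC)
cv2.imwrite('pics/c2b.png',z(im,230,135,305,210))
p=np.array(o['tool_pos']);R=Ro.from_euler('xyz',o['ee_rot'])
for d in(-.047,0,.047):
    u,v=proj('scene',p+R.apply([0,d,0]));print(((u-230)*8,(v-135)*8))
E
```

```text
time: 2.93
tool_pos: [0.6225, 0.0263, 0.0334]
ee_rot: [-3.137, 0.001, 1.342]
wrist_force: [-0.4, 0.8, 0.4]
width: 0.0941
finger_force: 0.0
{'time': 2.9333, 'tool_pos': [0.6225, 0.0263, 0.0334], 'ee_rot': [-3.1366, 0.0005, 1.3424], 'wrist_force': [-0.3904, 0.8161, 0.3714], 'width': 0.0941, 'finger_force': 0.0, 'joint_positions': [-0.0489, 0.3402, 1.4174, 0.0004, 1.389, 0.1795]}
(np.float64(198.84638401060124), np.float64(402.36707988362286))
(np.float64(314.8816205976541), np.float64(365.35026068558795))
(np.float64(428.47071101815663), np.float64(329.11379539592144))
```

View pics/c2b.png

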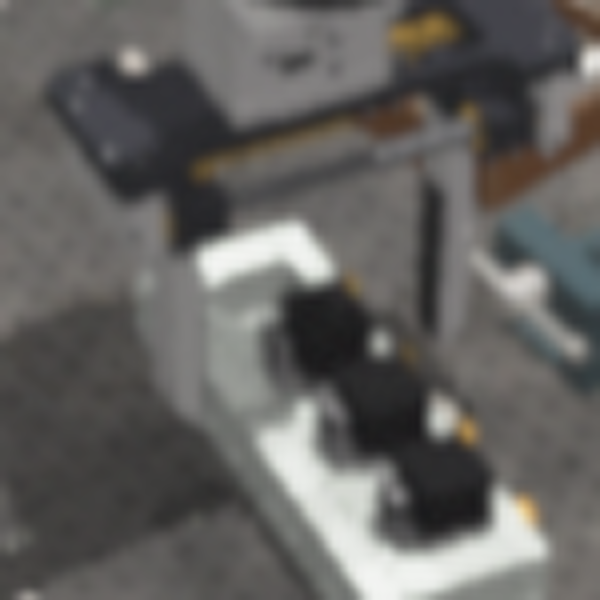

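Left fingertip at (195,405), right at (440,340); cartridge 2's black top is around (325,320). I'll check the projected top corners against the dark mask.

Run:
```python
from h import *
im=snap('scene');g=im.max(2)
c=np.array([.6195,.005]);th=np.radians(-13.2);ex=np.array([np.cos(th),np.sin(th)]);ey=np.array([-ex[1],ex[0]])
ov=cv2.resize(im[135:210,230:305,::-1],(600,600),interpolation=cv2.INTER_CUBIC)
for y in(.023,-.023,-.069):
    P=[]
    for z in(.06,.034):
        q=np.array([proj('scene',np.r_[c+ex*a+ey*(y+b),z]) for a,b in((.014,.014),(.014,-.014),(-.014,-.014),(-.014,.014))])
        P.append(((q-[230,135]+.5)*8).astype(int))
    for q,col in zip(P,((0,0,255),(0,255,0))): cv2.polylines(ov,[q],True,col,1)
q=np.array([proj('scene',np.r_[c+ex*a+ey*b,.032]) for a,b in((.034,.1),(.034,-.1),(-.034,-.1),(-.034,.1))]);cv2.polylines(ov,[((q-[230,135]+.5)*8).astype(int)],True,(255,0,0),1)
q=np.array([proj('scene',np.r_[c+ex*a+ey*(b+.069),.032]) for a,b in((.015,.015),(.015,-.015),(-.015,-.015),(-.015,.015))]);cv2.polylines(ov,[((q-[230,135]+.5)*8).astype(int)],True,(255,0,255),1)
cv2.imwrite('pics/ov.png',ov)
```

```text
(no output)
```

View pics/ov.png

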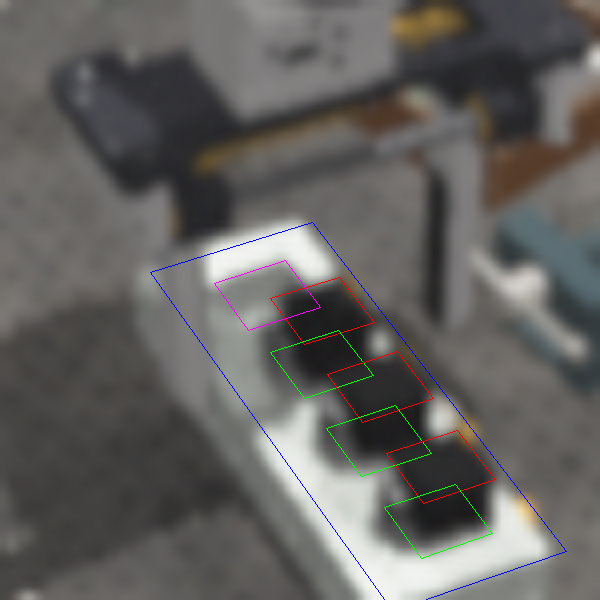

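The overlay fits within about 2 mm. The gripper is centred on cartridge 2, so I'm closing.

```bash
python3 -m handwheel '[[0.008,0,-0.005,0,0,0],[0.008,0,-0.005,0,0,0],[0.008,0,-0.005,0,0,0],[0.008,0,-0.005,0,0,0],[0.008,0,-0.005,0,0,0],[0.008,0,-0.005,0,0,0],[0.008,0,-0.005,0,0,0],[0.008,0,-0.005,0,0,0],[0.008,0,-0.005,0,0,0],[0.008,0,-0.005,0,0,0]]' 1
```

```text
time: 3.87
tool_pos: [0.6265, 0.0263, 0.0363]
ee_rot: [3.138, -0.0, 1.341]
wrist_force: [6.7, -0.9, -4.3]
width: 0.0309
finger_force: 9.6
```

```bash
python3 -m handwheel '[[0,0.01,0,0,0,0],[0,0.02,0,0,0,0],[0,0.02,0,0,0,0],[0,0.02,0,0,0,0]]'; python3 -m handwheel '[[0,0,0,0,0,0],[0,0,0,0,0,0]]'
```

```text
time: 4.2
tool_pos: [0.6285, 0.0259, 0.0362]
ee_rot: [-3.14, -0.0, 1.341]
wrist_force: [-2.0, -0.8, 2.3]
width: 0.0287
finger_force: 29.9
time: 4.37
tool_pos: [0.6285, 0.026, 0.0362]
ee_rot: [-3.141, -0.0, 1.341]
wrist_force: [-2.2, -0.2, 3.1]
width: 0.0285
finger_force: 29.9
```

```bash
python3 -m handwheel '[[0,-0.005,-0.01,0,0,0],[0,-0.005,-0.02,0,0,0],[0,-0.005,-0.03,0,0,0],[0,-0.005,-0.03,0,0,0]]'
```

```text
time: 4.7
tool_pos: [0.6285, 0.026, 0.0425]
ee_rot: [3.14, -0.0, 1.341]
wrist_force: [0.3, 1.2, -0.7]
width: 0.0287
finger_force: 29.9
```

```bash
python3 -m handwheel '[[0,0,-0.06,0,0,0],[0,0,-0.12,0,0,0],[0,0,-0.2,0,0,0],[0,0,-0.3,0,0,0],[0,0,-0.4,0,0,0],[0,0,-0.45,0,0,0],[0,0,-0.45,0,0,0],[0,0,-0.45,0,0,0]]'
python3 - <<'E'
from h import *
o=st();im=snap('scene');t=snap('top')
z=lambda i,a,b,c,d:cv2.resize(i[b:d,a:c,::-1],(400,400),interpolation=cv2.INTER_CUBIC)
cv2.imwrite('pics/c2c.png',np.hstack([z(im,215,100,315,200),z(im,150,120,250,220)]))
E
python3 go.py .516 .312 .12 180 0 85
```

```text
time: 5.37
tool_pos: [0.6284, 0.026, 0.1332]
ee_rot: [3.14, -0.0, 1.341]
wrist_force: [0.9, -0.6, -2.3]
width: 0.0288
finger_force: 29.9
{'time': 5.3667, 'tool_pos': [0.6284, 0.026, 0.1332], 'ee_rot': [3.1396, -0.0005, 1.3411], 'wrist_force': [0.8643, -0.5681, -2.3325], 'width': 0.0288, 'finger_force': 29.9003, 'joint_positions': [-0.0487, 0.2838, 1.2851, 0.0001, 1.5706, 0.181]}
[0.633, -0.433, 0.028, -0.002, 0.0, -0.136] rows 4
[0.662, -0.387, 0.027, -0.002, 0.0, -0.136] rows 4
```

View pics/c2c.png

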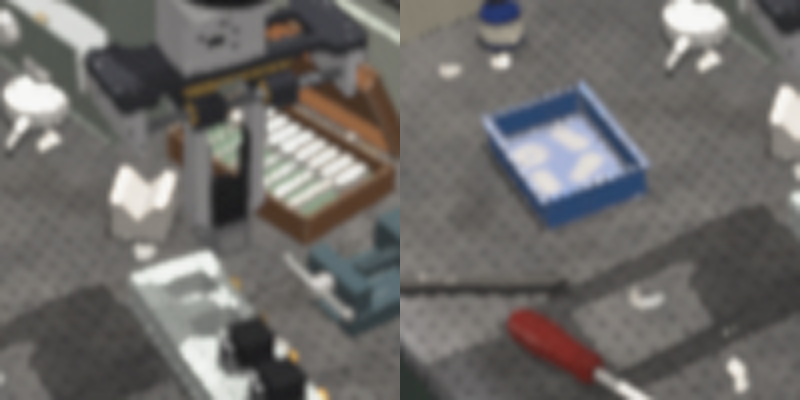

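Cartridge 2 is out and held, and the tray is clear, with rim corners in the right crop at (85,122), (180,87), (245,163) and (150,195).

```bash
python3 - <<'E'
from h import *
g=np.array([ray('scene',150+(x+.5)/4-.5,120+(y+.5)/4-.5,.03) for x,y in((85,122),(180,87),(245,163),(150,195))])
print(g.round(4).tolist(),g.mean(0).round(4))
E
python3 -m handwheel '[[0.633,-0.433,0.028,0,0,-0.136],[0.633,-0.433,0.028,0,0,-0.136],[0.633,-0.433,0.028,0,0,-0.136],[0.633,-0.433,0.028,0,0,-0.136],[0.633,-0.433,0.028,0,0,-0.136]]'
python3 -m handwheel '[[0.662,-0.387,0.027,0,0,-0.136],[0.662,-0.387,0.027,0,0,-0.136],[0.662,-0.387,0.027,0,0,-0.136],[0.662,-0.387,0.027,0,0,-0.136],[0.662,-0.387,0.027,0,0,-0.136],[0.662,-0.387,0.027,0,0,-0.136]]'
```

```text
[[0.4741, 0.3402, 0.03], [0.5584, 0.3316, 0.03], [0.5443, 0.2166, 0.03], [0.4662, 0.2302, 0.03]] [0.5107 0.2796 0.03  ]
time: 5.88
tool_pos: [0.569, 0.1741, 0.1243]
ee_rot: [-3.136, -0.001, 1.419]
wrist_force: [0.9, 0.2, -1.1]
width: 0.0289
finger_force: 29.9
time: 6.38
tool_pos: [0.5158, 0.3125, 0.1193]
ee_rot: [-3.139, 0.002, 1.486]
wrist_force: [0.9, 0.1, -0.9]
width: 0.0291
finger_force: 29.9
```

```bash
python3 -m handwheel '[[0,0,0.15,0,0,0],[0,0,0.3,0,0,0],[0,0,0.38,0,0,0],[0,0,0.42,0,0,0],[0,0,0.44,0,0,0],[0,0,0.44,0,0,0],[0,0,0.44,0,0,0]]'
python3 -m handwheel '[[0,0,0,0,0,0],[0,0,0,0,0,0],[0,0,0,0,0,0],[0,0,0,0,0,0],[0,0,0,0,0,0]]' 0.05
python3 -m handwheel '[[0,0,-0.1,0,0,0],[0,0,-0.2,0,0,0],[0,0,-0.3,0,0,0],[0,0,-0.42,0,0,0],[0,0,-0.5,0,0,0],[0,0,-0.5,0,0,0]]'
python3 - <<'E'
from h import *
im=snap('scene')
z=lambda i,a,b,c,d:cv2.resize(i[b:d,a:c,::-1],(400,400),interpolation=cv2.INTER_CUBIC)
cv2.imwrite('pics/p2.png',z(im,150,100,250,200))
E
python3 go.py .618 -.019 .13 180 0 76.8
```

```text
time: 6.97
tool_pos: [0.5182, 0.3117, 0.0343]
ee_rot: [3.14, -0.001, 1.482]
wrist_force: [0.1, 0.6, 0.2]
width: 0.0288
finger_force: 29.9
time: 7.38
tool_pos: [0.5173, 0.3122, 0.0338]
ee_rot: [3.14, -0.001, 1.484]
wrist_force: [-0.5, 0.2, 0.3]
width: 0.0448
finger_force: 0.0
time: 7.88
tool_pos: [0.5193, 0.3133, 0.1384]
ee_rot: [3.134, -0.005, 1.484]
wrist_force: [-0.2, 0.5, 0.0]
width: 0.0451
finger_force: 0.0
[-0.805, 0.32, 0.014, 0.004, -0.003, 0.137] rows 5
[-0.78, 0.377, 0.014, 0.004, -0.003, 0.137] rows 5
```

View pics/p2.png

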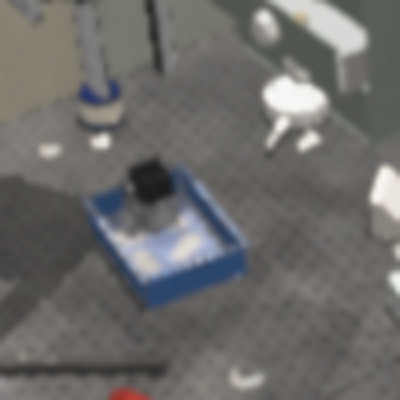

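Cartridge 2 stands upright at the left end of the tray. Next is cartridge 3.

```bash
python3 -m handwheel '[[-0.805,0.32,0.014,0,0,0.137],[-0.805,0.32,0.014,0,0,0.137],[-0.805,0.32,0.014,0,0,0.137],[-0.805,0.32,0.014,0,0,0.137],[-0.805,0.32,0.014,0,0,0.137],[-0.805,0.32,0.014,0,0,0.137]]' -1
python3 -m handwheel '[[-0.78,0.377,0.014,0,0,0.137],[-0.78,0.377,0.014,0,0,0.137],[-0.78,0.377,0.014,0,0,0.137],[-0.78,0.377,0.014,0,0,0.137],[-0.78,0.377,0.014,0,0,0.137],[-0.78,0.377,0.014,0,0,0.137],[-0.78,0.377,0.014,0,0,0.137]]'
python3 go.py .618 -.019 .036 180 0 76.8
```

```text
time: 8.43
tool_pos: [0.5664, 0.1433, 0.1281]
ee_rot: [-3.138, 0.001, 1.407]
wrist_force: [-0.4, 0.3, -0.1]
width: 0.0812
finger_force: 0.0
time: 9.02
tool_pos: [0.6159, -0.0182, 0.1264]
ee_rot: [-3.139, -0.001, 1.341]
wrist_force: [0.3, 0.6, 0.4]
width: 0.0944
finger_force: 0.0
[-0.002, 0.012, 0.452, -0.004, -0.003, 0.001] rows 3
```

```bash
python3 -m handwheel '[[0,0.01,0.15,0,0,0],[0,0.01,0.3,0,0,0],[0,0.01,0.4,0,0,0],[0,0.01,0.45,0,0,0],[0,0.01,0.45,0,0,0],[0,0.01,0.45,0,0,0]]'
python3 -m handwheel '[[0,0,0,0,0,0],[0,0,0,0,0,0],[0,0,0,0,0,0],[0,0,0,0,0,0],[0,0,0,0,0,0],[0,0,0,0,0,0],[0,0,0,0,0,0],[0,0,0,0,0,0],[0,0,0,0,0,0],[0,0,0,0,0,0]]' 1
python3 -m handwheel '[[0,0,0,0,0,0],[0,0,0,0,0,0],[0,0,0,0,0,0]]'
```

```text
time: 9.52
tool_pos: [0.6183, -0.0186, 0.0377]
ee_rot: [-3.141, -0.001, 1.342]
wrist_force: [1.0, 0.3, 1.3]
width: 0.0941
finger_force: 0.0
time: 10.35
tool_pos: [0.6177, -0.0203, 0.0375]
ee_rot: [-3.14, 0.0, 1.34]
wrist_force: [0.7, -0.4, -0.3]
width: 0.0303
finger_force: 6.4
time: 10.6
tool_pos: [0.6185, -0.0205, 0.0377]
ee_rot: [3.141, -0.0, 1.34]
wrist_force: [-1.1, -0.1, 2.4]
width: 0.0287
finger_force: 30.0
```

```bash
python3 -m handwheel '[[0,0,-0.01,0,0,0],[0,0,-0.02,0,0,0],[0,0,-0.03,0,0,0],[0,0,-0.03,0,0,0]]'
python3 -m handwheel '[[0,0,-0.06,0,0,0],[0,0,-0.12,0,0,0],[0,0,-0.2,0,0,0],[0,0,-0.3,0,0,0],[0,0,-0.4,0,0,0],[0,0,-0.48,0,0,0],[0,0,-0.48,0,0,0],[0,0,-0.48,0,0,0]]'
python3 go.py .5135 .276 .13 180 0 85
```

```text
time: 10.93
tool_pos: [0.6185, -0.0204, 0.0437]
ee_rot: [3.141, -0.0, 1.34]
wrist_force: [-0.5, 0.7, -1.2]
width: 0.0285
finger_force: 30.0
time: 11.6
tool_pos: [0.6196, -0.0205, 0.142]
ee_rot: [3.137, -0.001, 1.34]
wrist_force: [0.2, 0.1, -1.3]
width: 0.0287
finger_force: 30.0
[0.661, -0.428, 0.028, 0.004, -0.0, -0.137] rows 4
[0.69, -0.379, 0.029, 0.004, -0.0, -0.137] rows 4
```

```bash
python3 -m handwheel '[[0.661,-0.428,0.028,0,0,-0.137],[0.661,-0.428,0.028,0,0,-0.137],[0.661,-0.428,0.028,0,0,-0.137],[0.661,-0.428,0.028,0,0,-0.137],[0.661,-0.428,0.028,0,0,-0.137],[0.661,-0.428,0.028,0,0,-0.137]]'
python3 -m handwheel '[[0.69,-0.379,0.029,0,0,-0.137],[0.69,-0.379,0.029,0,0,-0.137],[0.69,-0.379,0.029,0,0,-0.137],[0.69,-0.379,0.029,0,0,-0.137],[0.69,-0.379,0.029,0,0,-0.137],[0.69,-0.379,0.029,0,0,-0.137],[0.69,-0.379,0.029,0,0,-0.137],[0.69,-0.379,0.029,0,0,-0.137]]'
python3 go.py .5135 .276 .0325 180 0 85
```

```text
time: 12.1
tool_pos: [0.5639, 0.1292, 0.1325]
ee_rot: [-3.139, 0.001, 1.415]
wrist_force: [0.7, -0.6, -1.1]
width: 0.0288
finger_force: 30.0
time: 12.77
tool_pos: [0.5132, 0.2742, 0.1277]
ee_rot: [-3.142, 0.001, 1.481]
wrist_force: [0.0, 0.1, -0.6]
width: 0.0287
finger_force: 30.0
[0.009, 0.001, 0.476, -0.0, 0.002, -0.005] rows 3
```

```bash
python3 -m handwheel '[[0.005,0,0.15,0,0,0],[0.005,0,0.3,0,0,0],[0.005,0,0.4,0,0,0],[0.005,0,0.45,0,0,0],[0.005,0,0.475,0,0,0],[0.005,0,0.475,0,0,0],[0.005,0,0.475,0,0,0]]'
python3 -m handwheel '[[0,0,0,0,0,0],[0,0,0,0,0,0],[0,0,0,0,0,0],[0,0,0,0,0,0],[0,0,0,0,0,0]]' 0.05
python3 -m handwheel '[[0,0,-0.1,0,0,0],[0,0,-0.2,0,0,0],[0,0,-0.3,0,0,0],[0,0,-0.42,0,0,0],[0,0,-0.5,0,0,0],[0,0,-0.5,0,0,0],[0,0,-0.5,0,0,0]]'
python3 go.py .608 -.065 .13 180 0 76.8
```

```text
time: 13.35
tool_pos: [0.5138, 0.2769, 0.0344]
ee_rot: [3.139, -0.001, 1.482]
wrist_force: [0.9, -0.4, -0.7]
width: 0.0286
finger_force: 30.0
time: 13.77
tool_pos: [0.5127, 0.2773, 0.0336]
ee_rot: [3.141, -0.001, 1.484]
wrist_force: [0.1, 0.5, -0.1]
width: 0.0443
finger_force: 0.0
time: 14.35
tool_pos: [0.513, 0.2775, 0.1341]
ee_rot: [3.139, -0.001, 1.484]
wrist_force: [-0.5, -0.6, 0.2]
width: 0.0448
finger_force: 0.0
[-0.832, 0.311, 0.01, 0.002, -0.001, 0.137] rows 5
[-0.808, 0.37, 0.01, 0.002, -0.001, 0.137] rows 5
```

```bash
python3 -m handwheel '[[-0.832,0.311,0.01,0,0,0.137],[-0.832,0.311,0.01,0,0,0.137],[-0.832,0.311,0.01,0,0,0.137],[-0.832,0.311,0.01,0,0,0.137],[-0.832,0.311,0.01,0,0,0.137],[-0.832,0.311,0.01,0,0,0.137]]' -1
python3 -m handwheel '[[-0.808,0.37,0.01,0,0,0.137],[-0.808,0.37,0.01,0,0,0.137],[-0.808,0.37,0.01,0,0,0.137],[-0.808,0.37,0.01,0,0,0.137],[-0.808,0.37,0.01,0,0,0.137],[-0.808,0.37,0.01,0,0,0.137],[-0.808,0.37,0.01,0,0,0.137],[-0.808,0.37,0.01,0,0,0.137],[-0.808,0.37,0.01,0,0,0.137]]'
python3 go.py .608 -.065 .036 180 0 76.8
```

```text
time: 14.85
tool_pos: [0.5594, 0.1029, 0.1287]
ee_rot: [-3.138, 0.001, 1.407]
wrist_force: [-0.2, 0.5, -0.1]
width: 0.081
finger_force: 0.0
time: 15.6
tool_pos: [0.607, -0.0628, 0.1289]
ee_rot: [-3.141, -0.001, 1.343]
wrist_force: [-0.4, 0.7, -0.3]
width: 0.0937
finger_force: 0.0
[-0.01, 0.008, 0.464, -0.001, -0.002, 0.005] rows 3
```

```bash
python3 -m handwheel '[[-0.01,0.006,0.15,0,0,0],[-0.01,0.006,0.3,0,0,0],[-0.01,0.006,0.4,0,0,0],[-0.01,0.006,0.46,0,0,0],[-0.01,0.006,0.46,0,0,0],[-0.01,0.006,0.46,0,0,0]]'
python3 -m handwheel '[[0,0,0,0,0,0],[0,0,0,0,0,0],[0,0,0,0,0,0],[0,0,0,0,0,0],[0,0,0,0,0,0],[0,0,0,0,0,0],[0,0,0,0,0,0],[0,0,0,0,0,0],[0,0,0,0,0,0],[0,0,0,0,0,0]]' 1
python3 -m handwheel '[[0,0,0,0,0,0],[0,0,0,0,0,0],[0,0,0,0,0,0]]'
```

```text
time: 16.1
tool_pos: [0.608, -0.0665, 0.0372]
ee_rot: [-3.141, -0.0, 1.341]
wrist_force: [-0.4, 0.3, 0.4]
width: 0.0937
finger_force: 0.0
time: 16.93
tool_pos: [0.6069, -0.0673, 0.0371]
ee_rot: [-3.139, 0.0, 1.34]
wrist_force: [2.0, -1.3, 0.2]
width: 0.031
finger_force: 7.2
time: 17.18
tool_pos: [0.6076, -0.0675, 0.0372]
ee_rot: [-3.141, 0.0, 1.34]
wrist_force: [-3.0, -0.2, 3.9]
width: 0.0287
finger_force: 30.0
```

```bash
python3 -m handwheel '[[0,0,-0.01,0,0,0],[0,0,-0.02,0,0,0],[0,0,-0.03,0,0,0],[0,0,-0.03,0,0,0]]'
python3 -m handwheel '[[0,0,-0.06,0,0,0],[0,0,-0.12,0,0,0],[0,0,-0.2,0,0,0],[0,0,-0.3,0,0,0],[0,0,-0.4,0,0,0],[0,0,-0.48,0,0,0],[0,0,-0.48,0,0,0],[0,0,-0.48,0,0,0]]'
python3 go.py .509 .2405 .13 180 0 85
```

```text
time: 17.52
tool_pos: [0.6076, -0.0674, 0.0427]
ee_rot: [-3.14, -0.0, 1.34]
wrist_force: [-2.2, 0.1, -0.7]
width: 0.0284
finger_force: 30.0
time: 18.18
tool_pos: [0.6098, -0.068, 0.1421]
ee_rot: [3.135, -0.0, 1.34]
wrist_force: [-0.5, -0.2, -1.0]
width: 0.0284
finger_force: 30.0
[0.693, -0.422, 0.028, 0.006, 0.0, -0.137] rows 4
[0.722, -0.371, 0.029, 0.006, 0.0, -0.137] rows 4
```

```bash
python3 -m handwheel '[[0.693,-0.422,0.028,0,0,-0.137],[0.693,-0.422,0.028,0,0,-0.137],[0.693,-0.422,0.028,0,0,-0.137],[0.693,-0.422,0.028,0,0,-0.137],[0.693,-0.422,0.028,0,0,-0.137],[0.693,-0.422,0.028,0,0,-0.137]]'
python3 -m handwheel '[[0.722,-0.371,0.029,0,0,-0.137],[0.722,-0.371,0.029,0,0,-0.137],[0.722,-0.371,0.029,0,0,-0.137],[0.722,-0.371,0.029,0,0,-0.137],[0.722,-0.371,0.029,0,0,-0.137],[0.722,-0.371,0.029,0,0,-0.137],[0.722,-0.371,0.029,0,0,-0.137],[0.722,-0.371,0.029,0,0,-0.137],[0.722,-0.371,0.029,0,0,-0.137]]'
python3 go.py .509 .2405 .0325 180 0 85
```

```text
time: 18.68
tool_pos: [0.5564, 0.0884, 0.1323]
ee_rot: [-3.14, 0.001, 1.415]
wrist_force: [-0.1, -0.2, -0.7]
width: 0.0285
finger_force: 30.0
time: 19.43
tool_pos: [0.508, 0.2392, 0.1275]
ee_rot: [3.142, 0.0, 1.481]
wrist_force: [0.3, -0.4, -0.8]
width: 0.0285
finger_force: 30.0
[0.007, 0.004, 0.475, 0.0, 0.001, -0.005] rows 3
```

```bash
python3 -m handwheel '[[0.005,0.004,0.15,0,0,0],[0.005,0.004,0.3,0,0,0],[0.005,0.004,0.4,0,0,0],[0.005,0.004,0.45,0,0,0],[0.005,0.004,0.475,0,0,0],[0.005,0.004,0.475,0,0,0],[0.005,0.004,0.475,0,0,0]]'
python3 -m handwheel '[[0,0,0,0,0,0],[0,0,0,0,0,0],[0,0,0,0,0,0],[0,0,0,0,0,0],[0,0,0,0,0,0]]' 0.05
python3 -m handwheel '[[0,0,-0.1,0,0,0],[0,0,-0.2,0,0,0],[0,0,-0.3,0,0,0],[0,0,-0.42,0,0,0],[0,0,-0.5,0,0,0],[0,0,-0.6,0,0,0],[0,0,-0.6,0,0,0]]'
python3 - <<'E'
from h import *
o=st();im=snap('scene');t=snap('top')
z=lambda i,a,b,c,d:cv2.resize(i[b:d,a:c,::-1],(400,400),interpolation=cv2.INTER_CUBIC)
cv2.imwrite('pics/p4.png',np.vstack([np.hstack([z(im,150,110,250,210),z(im,225,130,325,230)])[:300-0],cv2.resize(np.hstack([t[140:260,290:390,::-1],im[200:320,255:385,::-1]]),(800,300),interpolation=cv2.INTER_CUBIC)]))
cv2.imwrite('pics/t2raw.png',t[:,:,::-1]);cv2.imwrite('pics/s2raw.png',im[:,:,::-1])
E
```

```text
time: 20.02
tool_pos: [0.5094, 0.2418, 0.034]
ee_rot: [3.139, -0.001, 1.482]
wrist_force: [0.3, 0.3, -0.9]
width: 0.0287
finger_force: 30.0
time: 20.43
tool_pos: [0.5083, 0.2421, 0.0332]
ee_rot: [3.141, -0.0, 1.484]
wrist_force: [0.2, -0.6, 0.3]
width: 0.0441
finger_force: 0.0
time: 21.02
tool_pos: [0.5105, 0.2429, 0.1578]
ee_rot: [3.133, -0.004, 1.484]
wrist_force: [0.7, 0.2, 0.1]
width: 0.0447
finger_force: 0.0
{'time': 21.0167, 'tool_pos': [0.5105, 0.2429, 0.1578], 'ee_rot': [3.1332, -0.0039, 1.4836], 'wrist_force': [0.7145, 0.1765, 0.1342], 'width': 0.0447, 'finger_force': 0.0, 'joint_positions': [0.3437, 0.128, 1.4204, 0.0001, 1.584, 0.4309]}
```

View pics/p4.png

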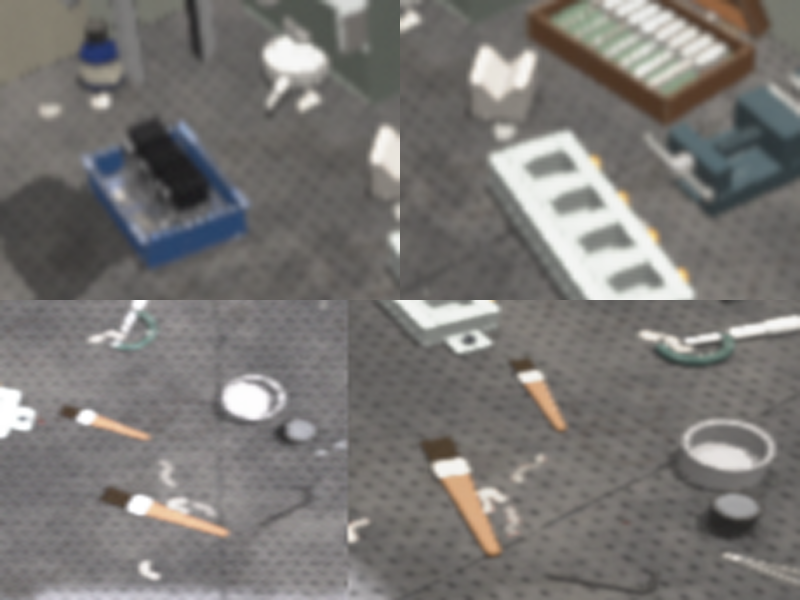

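All three cartridges stand upright in the tray and the block is empty. The large brush lies at about (165,515) in the bottom-left panel, and the pot is at (252,398).

```bash
cat > loc.py <<'E'
from h import *
def brush(n,im):
    h=cv2.cvtColor(im,cv2.COLOR_RGB2HSV);m=((h[:,:,0]<20)&(h[:,:,1]>60)&(h[:,:,2]>90)).astype(np.uint8)*255
    cs=cv2.findContours(m,cv2.RETR_EXTERNAL,cv2.CHAIN_APPROX_NONE)[0];out=[]
    for c in cs:
        (u,v),wh,a=cv2.minAreaRect(c);w=ray(n,u,v,.005)
        if cv2.contourArea(c)>35 and .3<w[0]<.6 and -.45<w[1]<-.05 and max(wh)>2.2*min(wh):
            mm=np.zeros_like(m);cv2.drawContours(mm,[c],-1,255,-1);ys,xs=np.nonzero(mm)
            X=np.array([ray(n,x,y,.006)[:2] for x,y in zip(xs,ys)]);k=X.mean(0);e=np.linalg.svd(X-k)[2][0]
            s=(X-k)@e;out.append((k.round(4),round(float(np.degrees(np.arctan2(e[1],e[0]))),1),(k+e*s.min()).round(4),(k+e*s.max()).round(4),round(float(np.ptp(s)),3)))
    return out
def pot(im,n='top',c=(.628,-.309),r=.09):
    h=cv2.cvtColor(im,cv2.COLOR_RGB2HSV);m=((h[:,:,2]>150)&(h[:,:,1]<60)).astype(np.uint8)*255
    cs=cv2.findContours(cv2.morphologyEx(m,cv2.MORPH_CLOSE,np.ones((3,3))),cv2.RETR_EXTERNAL,cv2.CHAIN_APPROX_NONE)[0];o=[]
    for k in cs:
        (u,v),R=cv2.minEnclosingCircle(k);w=ray(n,u,v,.036)
        if cv2.contourArea(k)>100 and np.hypot(w[0]-c[0],w[1]-c[1])<r:o.append((w.round(4),round(R,1),cv2.contourArea(k)))
    return o
E
python3 - <<'E'
from loc import *
for n,f in(('top','t2'),('scene','s2')):
    im=cv2.imread(f'pics/{f}raw.png')[:,:,::-1].copy();print(n);[print(b) for b in brush(n,im)];print(pot(im,n))
E
```

```text
top
(array([ 0.4418, -0.2769]), 66.6, array([ 0.4227, -0.3208]), array([ 0.458 , -0.2394]), 0.089)
(array([ 0.577 , -0.2079]), 65.4, array([ 0.5633, -0.2379]), array([ 0.5888, -0.1822]), 0.061)
[(array([ 0.6226, -0.3443,  0.036 ]), 9.5, 243.0)]
scene
(array([ 0.4413, -0.2736]), -114.3, array([ 0.4596, -0.2331]), array([ 0.42  , -0.3207]), 0.096)
(array([ 0.5757, -0.206 ]), -114.5, array([ 0.5889, -0.1772]), array([ 0.5603, -0.2398]), 0.069)
[(array([ 0.6204, -0.3425,  0.036 ]), 13.5, 402.0)]
```

```bash
sed -i "s/^a=.*/a=list(map(float,sys.argv[1:6]));p1=np.array(a[:3]);R1=Ro.from_euler('z',a[3],degrees=True)*Ro.from_euler('x',180,degrees=True)*Ro.from_euler('y',a[4],degrees=True)/; s/^# .*/# go.py x y z yaw tilt(deg about tool y, after down)/" go.py; python3 go.py .451 -.2605 .12 66 30
```

```text
[-0.843, -0.023, 0.055, -0.054, 0.329, 0.207] rows 5
[-0.837, 0.069, -0.09, -0.054, 0.329, 0.207] rows 5
[-0.797, 0.162, -0.228, -0.054, 0.329, 0.207] rows 5
```

```bash
python3 -m handwheel '[[-0.843,-0.023,0.055,-0.054,0.329,0.207],[-0.843,-0.023,0.055,-0.054,0.329,0.207],[-0.843,-0.023,0.055,-0.054,0.329,0.207],[-0.843,-0.023,0.055,-0.054,0.329,0.207],[-0.843,-0.023,0.055,-0.054,0.329,0.207],[-0.843,-0.023,0.055,-0.054,0.329,0.207]]'
python3 -m handwheel '[[-0.837,0.069,-0.09,-0.054,0.329,0.207],[-0.837,0.069,-0.09,-0.054,0.329,0.207],[-0.837,0.069,-0.09,-0.054,0.329,0.207],[-0.837,0.069,-0.09,-0.054,0.329,0.207],[-0.837,0.069,-0.09,-0.054,0.329,0.207],[-0.837,0.069,-0.09,-0.054,0.329,0.207]]'
python3 -m handwheel '[[-0.797,0.162,-0.228,-0.054,0.329,0.207],[-0.797,0.162,-0.228,-0.054,0.329,0.207],[-0.797,0.162,-0.228,-0.054,0.329,0.207],[-0.797,0.162,-0.228,-0.054,0.329,0.207],[-0.797,0.162,-0.228,-0.054,0.329,0.207],[-0.797,0.162,-0.228,-0.054,0.329,0.207],[-0.797,0.162,-0.228,-0.054,0.329,0.207],[-0.797,0.162,-0.228,-0.054,0.329,0.207]]'
python3 -c "
from loc import *
st();print(brush('scene',snap('scene')))"
python3 go.py .451 -.2605 .03 66 30; python3 go.py .451 -.2605 .006 66 30
```

```text
time: 21.62
tool_pos: [0.4877, 0.0724, 0.1396]
ee_rot: [3.126, -0.173, 1.371]
wrist_force: [-0.3, 0.6, 0.1]
width: 0.0445
finger_force: 0.0
time: 22.12
tool_pos: [0.4697, -0.0935, 0.1296]
ee_rot: [3.125, -0.349, 1.265]
wrist_force: [0.1, 0.3, 0.6]
width: 0.0449
finger_force: 0.0
time: 22.78
tool_pos: [0.451, -0.2579, 0.1201]
ee_rot: [-3.139, -0.522, 1.153]
wrist_force: [-0.3, -0.0, 0.3]
width: 0.0444
finger_force: 0.0
{'time': 22.7833, 'tool_pos': [0.451, -0.2579, 0.1201], 'ee_rot': [-3.1393, -0.5224, 1.1534], 'wrist_force': [-0.3319, -0.0314, 0.2947], 'width': 0.0444, 'finger_force': 0.0, 'joint_positions': [-0.9323, 0.184, 1.5281, 0.4516, 1.6943, -0.5197]}
[(array([ 0.4428, -0.2705]), 66.9, array([ 0.4222, -0.3188]), array([ 0.4586, -0.2334]), 0.093)]
[-0.234, 0.006, 0.386, -0.005, 0.003, 0.003] rows 3
[-0.294, 0.006, 0.49, -0.005, 0.003, 0.003] rows 3
```

```bash
python3 -m handwheel '[[-0.08,0,0.13,0,0,0],[-0.16,0.005,0.26,0,0,0],[-0.234,0.005,0.386,0,0,0],[-0.234,0.005,0.386,0,0,0],[-0.234,0.005,0.386,0,0,0]]'
python3 go.py .451 -.2605 .0065 66 30
python3 -m handwheel '[[-0.02,0,0.035,0,0,0],[-0.04,0,0.07,0,0,0],[-0.055,0,0.095,0,0,0],[-0.055,0,0.095,0,0,0],[-0.055,0,0.095,0,0,0]]'
```

```text
time: 23.25
tool_pos: [0.4498, -0.2603, 0.0291]
ee_rot: [-3.136, -0.524, 1.15]
wrist_force: [0.2, 0.4, 0.9]
width: 0.0446
finger_force: 0.0
[-0.055, 0.007, 0.099, -0.009, -0.001, -0.003] rows 1
time: 23.67
tool_pos: [0.4501, -0.2629, 0.0078]
ee_rot: [-3.14, -0.522, 1.15]
wrist_force: [-0.4, -0.5, -0.0]
width: 0.0447
finger_force: 0.0
```

```bash
python3 -m handwheel '[[-0.002,0,0.009,0,0,0],[-0.002,0,0.009,0,0,0],[-0.002,0,0.009,0,0,0]]'
python3 -m handwheel '[[0,0,0,0,0,0],[0,0,0,0,0,0],[0,0,0,0,0,0],[0,0,0,0,0,0],[0,0,0,0,0,0],[0,0,0,0,0,0],[0,0,0,0,0,0],[0,0,0,0,0,0]]' 1
```

```text
time: 23.92
tool_pos: [0.4503, -0.2626, 0.0061]
ee_rot: [-3.14, -0.521, 1.15]
wrist_force: [0.0, -0.0, 0.4]
width: 0.0449
finger_force: 0.0
time: 24.58
tool_pos: [0.4503, -0.2624, 0.0059]
ee_rot: [-3.139, -0.521, 1.15]
wrist_force: [-0.8, -0.5, -0.2]
width: 0.0161
finger_force: 29.7
```

```bash
python3 -m handwheel '[[0.05,0,-0.087,0,0,0],[0.15,0,-0.26,0,0,0],[0.25,0,-0.433,0,0,0],[0.375,0,-0.65,0,0,0],[0.5,0,-0.866,0,0,0],[0.5,0,-0.866,0,0,0],[0.5,0,-0.866,0,0,0]]'
python3 go.py .58 -.31 .24 150 -50
```

```text
time: 25.17
tool_pos: [0.4524, -0.264, 0.2118]
ee_rot: [3.132, -0.516, 1.157]
wrist_force: [0.6, -0.1, -0.1]
width: 0.0161
finger_force: 29.7
[0.037, 0.226, -0.031, -0.172, -0.706, -0.984] rows 6
[-0.087, 0.214, -0.001, -0.172, -0.706, -0.984] rows 6
[-0.17, 0.142, 0.065, -0.172, -0.706, -0.984] rows 6
```

```bash
python3 -m handwheel '[[0.037,0.226,-0.031,-0.172,-0.706,-0.984],[0.037,0.226,-0.031,-0.172,-0.706,-0.984],[0.037,0.226,-0.031,-0.172,-0.706,-0.984],[0.037,0.226,-0.031,-0.172,-0.706,-0.984],[0.037,0.226,-0.031,-0.172,-0.706,-0.984],[0.037,0.226,-0.031,-0.172,-0.706,-0.984],[0.037,0.226,-0.031,-0.172,-0.706,-0.984]]'
python3 -m handwheel '[[-0.087,0.214,-0.001,-0.172,-0.706,-0.984],[-0.087,0.214,-0.001,-0.172,-0.706,-0.984],[-0.087,0.214,-0.001,-0.172,-0.706,-0.984],[-0.087,0.214,-0.001,-0.172,-0.706,-0.984],[-0.087,0.214,-0.001,-0.172,-0.706,-0.984],[-0.087,0.214,-0.001,-0.172,-0.706,-0.984],[-0.087,0.214,-0.001,-0.172,-0.706,-0.984]]'
python3 -m handwheel '[[-0.17,0.142,0.065,-0.172,-0.706,-0.984],[-0.17,0.142,0.065,-0.172,-0.706,-0.984],[-0.17,0.142,0.065,-0.172,-0.706,-0.984],[-0.17,0.142,0.065,-0.172,-0.706,-0.984],[-0.17,0.142,0.065,-0.172,-0.706,-0.984],[-0.17,0.142,0.065,-0.172,-0.706,-0.984],[-0.17,0.142,0.065,-0.172,-0.706,-0.984],[-0.17,0.142,0.065,-0.172,-0.706,-0.984]]'
python3 go.py .58 -.31 .24 150 -50
cat > tip.py <<'E'
from loc import *
o=st();p=np.array(o['tool_pos']);R=Ro.from_euler('xyz',o['ee_rot']);t=p+R.apply([.0675,0,.039]);print('tip pred',t.round(4))
s=snap('scene');T=snap('top');out=[]
for n,i in(('scene',s),('top',T)):
    u,v=proj(n,t);a,b=int(u)-40,int(v)-45;a=max(0,min(a,512-80));b=max(0,min(b,384-80))
    q=cv2.resize(i[b:b+80,a:a+80,::-1],(400,400),interpolation=cv2.INTER_CUBIC)
    c=tuple(int(x) for x in((u-a+.5)*5,(v-b+.5)*5));cv2.drawMarker(q,c,(0,0,255),cv2.MARKER_CROSS,12,1);print(n,'tip px',c,'origin',(a,b));out.append(q)
    print('pot',pot(i,n,(.622,-.343),.1))
import sys;cv2.imwrite('pics/'+sys.argv[1],np.hstack(out))
E
python3 tip.py tip1.png
```

```text
time: 25.75
tool_pos: [0.4928, -0.2761, 0.2135]
ee_rot: [2.901, -0.086, 1.636]
wrist_force: [0.5, -0.1, 0.6]
width: 0.0164
finger_force: 29.7
time: 26.33
tool_pos: [0.535, -0.2925, 0.2215]
ee_rot: [2.876, 0.405, 2.041]
wrist_force: [-0.2, 0.5, -0.4]
width: 0.0161
finger_force: 29.7
time: 27.0
tool_pos: [0.5791, -0.3099, 0.2338]
ee_rot: [3.131, 0.861, 2.607]
wrist_force: [-0.3, -0.1, -0.3]
width: 0.0162
finger_force: 29.7
[-0.026, 0.002, -0.017, 0.003, -0.023, -0.014] rows 1
{'time': 27.0, 'tool_pos': [0.5791, -0.3099, 0.2338], 'ee_rot': [3.1314, 0.8605, 2.6066], 'wrist_force': [-0.2705, -0.1119, -0.326], 'width': 0.0162, 'finger_force': 29.7283, 'joint_positions': [-0.616, -0.2404, 1.8627, 0.1162, 0.6642, -1.7153]}
tip pred [ 0.5669 -0.3022  0.1572]
scene tip px (205, 229) origin (302, 179)
pot [(array([ 0.6192, -0.3435,  0.036 ]), 13.6, 414.0)]
top tip px (207, 228) origin (319, 144)
pot [(array([ 0.5758, -0.3744,  0.036 ]), 9.5, 107.0), (array([ 0.616 , -0.3423,  0.036 ]), 11.2, 245.5)]
```

View pics/tip1.png

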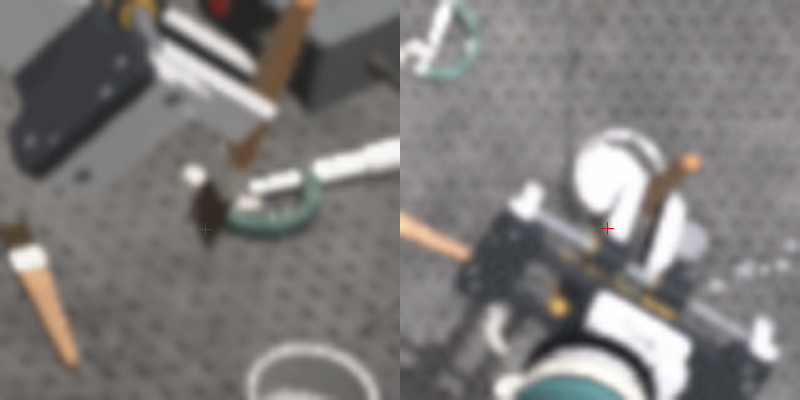

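Scene crop: the bristles are the dark blob at (208,205), ending around (210,242), a little beyond the predicted tip mark at (205,229). I'll intersect that ray with the brush plane.

Run:
```python
from h import *
o=robot.get_obs();p=np.array(o['tool_pos']);R=Ro.from_euler('xyz',o['ee_rot']).as_matrix()
im=snap('scene');h=cv2.cvtColor(im,cv2.COLOR_RGB2HSV)
print(h[179+30:179+52:2,302+36:302+50:2].tolist()[0:11:2])
for x,y in((210,242),(210,236),(214,242)):
    u,v=302+(x+.5)/5-.5,179+(y+.5)/5-.5
    a=ray('scene',u,v,.3);b=ray('scene',u,v,0);d=(b-a)/np.linalg.norm(b-a)
    s=np.linalg.solve(np.c_[R[:,0],R[:,2],-d],a-p);tp=s[:2];print(x,y,'tool x,z of tip',tp.round(4),'L',np.hypot(*tp).round(4),'ang',np.degrees(np.arctan2(tp[1],tp[0])).round(1))
```

```text
[[[13, 16, 115], [17, 15, 117], [10, 13, 114], [19, 17, 121], [20, 19, 121], [14, 65, 106], [14, 114, 98]], [[19, 18, 155], [19, 12, 232], [18, 22, 199], [18, 25, 103], [17, 15, 116], [16, 27, 123], [18, 22, 139]], [[15, 16, 130], [15, 22, 116], [15, 57, 63], [16, 82, 53], [15, 33, 93], [15, 20, 130], [19, 18, 155]], [[15, 17, 123], [15, 29, 87], [15, 73, 56], [17, 82, 50], [17, 70, 51], [75, 29, 125], [66, 17, 149]], [[19, 17, 121], [17, 15, 120], [15, 30, 84], [18, 70, 55], [15, 19, 80], [45, 7, 72], [75, 21, 72]], [[15, 13, 116], [15, 13, 116], [15, 14, 113], [17, 17, 107], [21, 15, 120], [15, 13, 115], [20, 13, 114]]]
210 242 tool x,z of tip [0.0735 0.0481] L 0.0878 ang 33.2
210 236 tool x,z of tip [0.0707 0.045 ] L 0.0838 ang 32.5
214 242 tool x,z of tip [0.0725 0.0497] L 0.0879 ang 34.5
```

Run:
```python
from h import *
o=robot.get_obs();p=np.array(o['tool_pos']);R=Ro.from_euler('xyz',o['ee_rot'])
im=snap('scene');h=cv2.cvtColor(im,cv2.COLOR_RGB2HSV)
m=((h[:,:,1]>45)&(h[:,:,2]<80)&(h[:,:,0]<22)).astype(np.uint8)
m[:205]=0;m[235:]=0;m[:,:330]=0;m[:,360:]=0;ys,xs=np.nonzero(m);print('mask n',len(xs),'centroid',xs.mean(),ys.mean(),'u',xs.min(),xs.max(),'v',ys.min(),ys.max())
for y in range(ys.min(),ys.max()+1):print(y,xs[ys==y].tolist())
d=np.array([.866,0,.5])
for L in(.076,.079,.082):
    q=[proj('scene',p+R.apply(d*l+[0,w,0])) for l,w in((L,-.0125),(L,.0125),(L-.033,.0125),(L-.033,-.0125))];print(L,np.round(q,1).tolist(),np.mean(q,0).round(1))
```

```text
mask n 40 centroid 343.5 220.425 u 341 346 v 216 225
216 [343, 344]
217 [342, 343, 344]
218 [342, 343, 344, 345]
219 [341, 342, 343, 344, 345, 346]
220 [341, 342, 343, 344, 345, 346]
221 [341, 342, 343, 344, 345, 346]
222 [342, 343, 344, 345]
223 [342, 343, 344, 345]
224 [343, 344, 345]
225 [343, 344]
0.076 [[344.6, 227.5], [341.5, 219.5], [345.8, 209.3], [349.0, 217.3]] [345.2 218.4]
0.079 [[344.2, 228.4], [341.1, 220.4], [345.4, 210.3], [348.6, 218.2]] [344.8 219.3]
0.082 [[343.8, 229.3], [340.8, 221.3], [345.0, 211.2], [348.2, 219.1]] [344.5 220.2]
```

```bash
sed "s/^for n in range(1,9)/p1=p1-R1.apply([.0675,0,.039]);print('TCP',p1.round(4))\n&/" go.py > tipgo.py
cat > where.py <<'E'
from h import *
o=robot.get_obs();R=Ro.from_euler('xyz',o['ee_rot']);print('tip',(np.array(o['tool_pos'])+R.apply([.0675,0,.039])).round(4),'rot',np.degrees(o['ee_rot']).round(1),'t',round(o['time'],1))
E
python3 tipgo.py .625 -.343 .07 150 -50
```

```text
TCP [ 0.6367 -0.3498  0.1468]
[0.106, -0.034, 0.55, 0.004, -0.02, -0.008] rows 3
```

```bash
python3 -m handwheel '[[0.106,-0.034,0.55,0,-0.02,-0.01],[0.106,-0.034,0.55,0,-0.02,-0.01],[0.106,-0.034,0.55,0,-0.02,-0.01],[0.106,-0.034,0.55,0,-0.02,-0.01],[0.106,-0.034,0.55,0,-0.02,-0.01],[0.106,-0.034,0.55,0,-0.02,-0.01]]'
python3 where.py; python3 tip.py tip2.png; python3 tipgo.py .625 -.343 .01 150 -50
```

```text
time: 27.7
tool_pos: [0.6364, -0.3493, 0.1469]
ee_rot: [3.141, 0.874, 2.621]
wrist_force: [-0.2, 0.8, 0.5]
width: 0.0161
finger_force: 29.7
tip [ 0.6247 -0.3426  0.0701] rot [180.   50.1 150.2] t 27.7
{'time': 27.7, 'tool_pos': [0.6364, -0.3493, 0.1469], 'ee_rot': [3.1413, 0.8738, 2.6208], 'wrist_force': [-0.1826, 0.7634, 0.5293], 'width': 0.0161, 'finger_force': 29.7284, 'joint_positions': [-0.6153, -0.0036, 1.8427, 0.1726, 0.4366, -1.7883]}
tip pred [ 0.6247 -0.3426  0.0701]
scene tip px (204, 230) origin (327, 202)
pot [(array([ 0.6183, -0.3508,  0.036 ]), 11.4, 136.0)]
top tip px (205, 228) origin (324, 131)
pot [(array([ 0.6085, -0.3911,  0.036 ]), 32.2, 666.5)]
TCP [ 0.6367 -0.3498  0.0868]
[0.237, -0.001, 0.2, 0.004, 0.007, 0.004] rows 2
```

View pics/tip2.png

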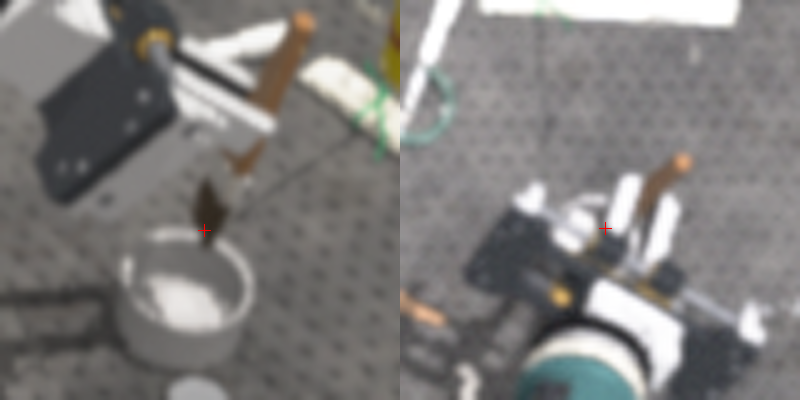

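The brush is held bristles-down over the pot: tip at (207,238), pot rim centre at (185,283). I'm shifting about 6 mm toward the pot centre and dipping.

```bash
python3 tipgo.py .6195 -.339 .009 150 -50
```

```text
TCP [ 0.6312 -0.3458  0.0858]
[0.263, 0.002, 0.177, 0.004, 0.007, 0.004] rows 2
```

```bash
python3 -m handwheel '[[0.06,0,0.02,0,0,0],[0.13,0,0.08,0,0,0],[0.2,0,0.13,0,0,0],[0.263,0.002,0.177,0,0,0],[0.263,0.002,0.177,0,0,0],[0.263,0.002,0.177,0,0,0],[0.263,0.002,0.177,0,0,0]]'
python3 where.py
python3 -m handwheel '[[-0.08,0,-0.067,0,0,0],[-0.16,0,-0.134,0,0,0],[-0.237,0,-0.2,0,0,0],[-0.237,0,-0.2,0,0,0],[-0.237,0,-0.2,0,0,0]]'
python3 where.py; python3 tipgo.py .640 .0717 .07 166.8 -50; python3 -c "
from loc import *
print(pot(snap('scene'),'scene',(.622,-.343),.1))"
```

```text
time: 28.38
tool_pos: [0.631, -0.3459, 0.0853]
ee_rot: [-3.141, 0.876, 2.621]
wrist_force: [-0.3, 0.1, 0.5]
width: 0.0161
finger_force: 29.7
tip [ 0.6195 -0.3393  0.0085] rot [-180.    50.2  150.2] t 28.4
time: 28.8
tool_pos: [0.6312, -0.3461, 0.1487]
ee_rot: [-3.141, 0.878, 2.622]
wrist_force: [-0.2, -0.2, -0.7]
width: 0.016
finger_force: 29.7
tip [ 0.6198 -0.3397  0.0719] rot [-179.9   50.3  150.2] t 28.8
TCP [0.6532 0.0686 0.1468]
[0.302, 0.927, -0.357, -0.213, 0.005, -0.177] rows 5
[0.214, 0.985, -0.25, -0.213, 0.005, -0.177] rows 5
[(array([ 0.6189, -0.3499,  0.036 ]), 11.4, 152.5)]
```

```bash
python3 -m handwheel '[[0.302,0.927,-0.357,-0.213,0.005,-0.177],[0.302,0.927,-0.357,-0.213,0.005,-0.177],[0.302,0.927,-0.357,-0.213,0.005,-0.177],[0.302,0.927,-0.357,-0.213,0.005,-0.177],[0.302,0.927,-0.357,-0.213,0.005,-0.177],[0.302,0.927,-0.357,-0.213,0.005,-0.177],[0.302,0.927,-0.357,-0.213,0.005,-0.177]]'
python3 -m handwheel '[[0.214,0.985,-0.25,-0.213,0.005,-0.177],[0.214,0.985,-0.25,-0.213,0.005,-0.177],[0.214,0.985,-0.25,-0.213,0.005,-0.177],[0.214,0.985,-0.25,-0.213,0.005,-0.177],[0.214,0.985,-0.25,-0.213,0.005,-0.177],[0.214,0.985,-0.25,-0.213,0.005,-0.177],[0.214,0.985,-0.25,-0.213,0.005,-0.177],[0.214,0.985,-0.25,-0.213,0.005,-0.177]]'
python3 where.py; python3 tipgo.py .640 .0717 .045 166.8 -50
```

```text
time: 29.43
tool_pos: [0.6402, -0.1327, 0.141]
ee_rot: [3.14, 0.865, 2.771]
wrist_force: [0.4, 1.2, -1.2]
width: 0.0161
finger_force: 29.7
time: 30.1
tool_pos: [0.6513, 0.0705, 0.1414]
ee_rot: [3.14, 0.863, 2.913]
wrist_force: [0.0, -0.7, -0.9]
width: 0.0162
finger_force: 29.7
tip [0.6375 0.0738 0.0648] rot [179.9  49.5 166.9] t 30.1
TCP [0.6532 0.0686 0.1218]
[0.067, -0.007, 0.072, 0.005, -0.018, 0.002] rows 1
```

```bash
python3 -m handwheel '[[0.067,-0.007,0.072,0,-0.018,0],[0.067,-0.007,0.072,0,-0.018,0],[0.067,-0.007,0.072,0,-0.018,0],[0.067,-0.007,0.072,0,-0.018,0]]'
python3 where.py
python3 - <<'E'
from h import *
s=snap('scene');o=robot.get_obs();R=Ro.from_euler('xyz',o['ee_rot']);t=np.array(o['tool_pos'])+R.apply([.0675,0,.039])
q=cv2.resize(s[130:205,225:325,::-1],(800,600),interpolation=cv2.INTER_CUBIC)
for X,c in((t,(0,0,255)),([.640,.0717,.032],(0,255,0)),([.640,.0717,.008],(255,0,0))):
    u,v=proj('scene',X);cv2.drawMarker(q,(int((u-225+.5)*8),int((v-130+.5)*8)),c,cv2.MARKER_CROSS,12,1);print(int((u-225+.5)*8),int((v-130+.5)*8))
cv2.imwrite('pics/pk1.png',q)
E
python3 tipgo.py .640 .0717 .0085 166.8 -50
```

```text
time: 30.43
tool_pos: [0.6537, 0.0661, 0.1235]
ee_rot: [3.138, 0.875, 2.907]
wrist_force: [0.3, 0.2, -0.3]
width: 0.0161
finger_force: 29.7
tip [0.6407 0.0693 0.0467] rot [179.8  50.1 166.5] t 30.4
324 300
318 330
317 378
TCP [0.6532 0.0686 0.0853]
[0.155, 0.009, 0.12, 0.001, 0.007, -0.006] rows 1
```

View pics/pk1.png

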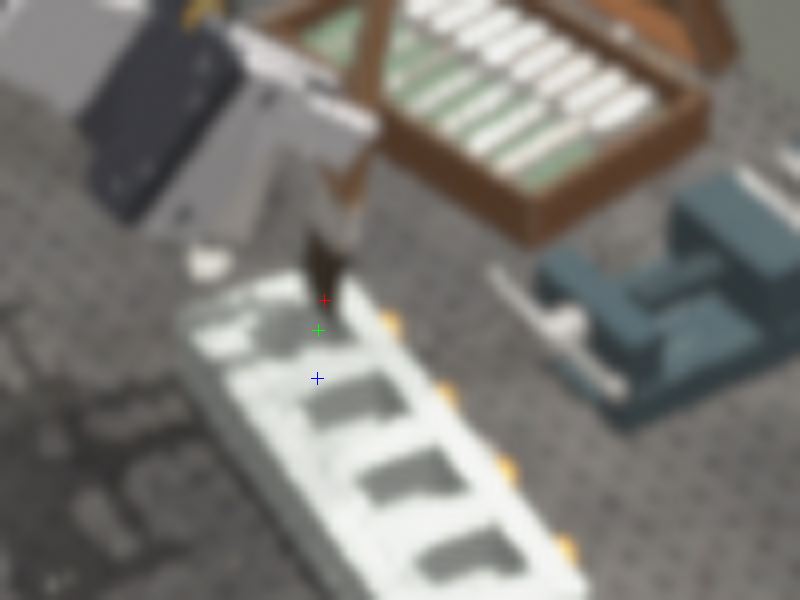

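The tip is just above pocket 1, with the bristle end at about (320,303) in the crop. I'll check pocket centres from the bores in the saved top picture before touching.

Run:
```python
from h import *
im=cv2.imread('pics/t2raw.png');g=cv2.GaussianBlur(cv2.cvtColor(im,cv2.COLOR_BGR2GRAY),(0,0),.6).astype(float)
for n,P in enumerate([(.6385,.072),(.628,.0272),(.6175,-.0176),(.607,-.0624)],1):
    u,v=proj('top',[*P,.008]);a,b=int(round(u)),int(round(v));w=g[b-4:b+5,a-4:a+5]
    s=np.clip(w.max()*.0+np.median(w)-w-8,0,None);yy,xx=np.mgrid[b-4:b+5,a-4:a+5]
    i=np.unravel_index(w.argmin(),w.shape);k=(abs(yy-yy[i])<2)&(abs(xx-xx[i])<2);ww=(w.max()-w)*k
    cu,cv_=(ww*xx).sum()/ww.sum(),(ww*yy).sum()/ww.sum()
    print(n,'pred',round(u,1),round(v,1),'min',round(cu,1),round(cv_,1),w.min(),np.median(w),ray('top',cu,cv_,.008).round(4))
    if n in(1,3):print(w.astype(int))
```

```text
1 pred 249.1 173.7 min 249.1 173.3 211.0 252.0 [0.64   0.0721 0.008 ]
[[251 244 241 242 243 240 234 233 240]
 [253 251 251 252 251 249 247 247 249]
 [253 252 252 247 241 244 251 253 254]
 [252 252 248 233 211 225 246 253 254]
 [252 253 250 234 212 225 246 253 254]
 [252 253 253 249 242 246 252 254 254]
 [253 254 254 254 253 254 255 255 255]
 [253 254 255 255 255 255 255 255 255]
 [254 254 254 255 255 255 255 255 255]]
2 pred 261.1 176.6 min 261.0 176.3 208.0 253.0 [0.6293 0.0276 0.008 ]
3 pred 273.0 179.5 min 272.9 179.2 208.0 254.0 [ 0.6189 -0.0172  0.008 ]
[[254 251 242 236 237 237 235 235 239]
 [255 254 251 247 246 247 248 247 248]
 [255 254 250 240 234 244 252 253 253]
 [255 253 246 224 208 231 250 254 254]
 [254 253 247 228 215 236 251 254 254]
 [254 254 253 248 245 250 253 254 254]
 [254 255 255 254 254 255 255 254 254]
 [254 254 255 255 255 255 255 255 255]
 [255 254 255 255 255 255 255 255 255]]
4 pred 285.0 182.5 min 285.0 182.1 206.0 252.0 [ 0.6085 -0.0621  0.008 ]
```

The bores give all four pocket floor centres and agree with the grip positions to about 1 mm. Touching pocket 1.

```bash
python3 tipgo.py .640 .072 .0085 166.8 -50; python3 -m handwheel '[[0.02,0.012,0.01,0,0.005,-0.005],[0.08,0.012,0.06,0,0.005,-0.005],[0.13,0.012,0.1,0,0.005,-0.005],[0.155,0.012,0.12,0,0.005,-0.005],[0.155,0.012,0.12,0,0.005,-0.005],[0.155,0.012,0.12,0,0.005,-0.005]]'; python3 where.py
python3 -m handwheel '[[0.004,0,0.003,0,0,0],[0.006,0,0.005,0,0,0],[0.006,0,0.005,0,0,0],[0.006,0,0.005,0,0,0]]'; python3 where.py
```

```text
TCP [0.6532 0.0689 0.0853]
[0.155, 0.011, 0.12, 0.001, 0.007, -0.006] rows 1
time: 30.98
tool_pos: [0.6532, 0.0705, 0.0849]
ee_rot: [3.141, 0.873, 2.913]
wrist_force: [-0.5, 0.4, -0.7]
width: 0.0164
finger_force: 29.7
tip [0.64   0.0736 0.0081] rot [180.   50.  166.9] t 31.0
time: 31.32
tool_pos: [0.6534, 0.0706, 0.084]
ee_rot: [3.14, 0.874, 2.912]
wrist_force: [-0.4, -0.3, 0.6]
width: 0.016
finger_force: 29.7
tip [0.6404 0.0737 0.0072] rot [179.9  50.1 166.8] t 31.3
```

```bash
for i in 1 2 3; do python3 -m handwheel '[[0,0,0,0,0,0]]' | grep force:; done; for k in 1 2 3; do echo step; python3 -m handwheel '[[0.006,0,0.005,0,0,0],[0.006,0,0.005,0,0,0]]'| grep -E 'wrist|pos'; for i in 1 2 3; do python3 -m handwheel '[[0,0,0,0,0,0]]'|grep -E 'wrist|pos'; done; done
```

```text
wrist_force: [-0.0, -0.4, -0.6]
finger_force: 29.7
wrist_force: [-0.3, 0.1, 0.5]
finger_force: 29.7
wrist_force: [0.7, -0.6, 0.2]
finger_force: 29.7
step
tool_pos: [0.6529, 0.0704, 0.0813]
wrist_force: [-0.5, 0.3, 0.7]
tool_pos: [0.6529, 0.0704, 0.0813]
wrist_force: [0.2, -0.5, 0.3]
tool_pos: [0.653, 0.0705, 0.0815]
wrist_force: [0.1, -1.4, 0.6]
tool_pos: [0.653, 0.0705, 0.0816]
wrist_force: [-0.2, -0.2, -0.3]
step
tool_pos: [0.6529, 0.0704, 0.0797]
wrist_force: [0.5, -0.5, 0.1]
tool_pos: [0.653, 0.0704, 0.0799]
wrist_force: [-0.3, 0.8, -0.7]
tool_pos: [0.653, 0.0705, 0.08]
wrist_force: [-0.8, -0.4, -0.9]
tool_pos: [0.6531, 0.0705, 0.0801]
wrist_force: [-0.1, -0.4, -0.9]
step
tool_pos: [0.6529, 0.0705, 0.0782]
wrist_force: [0.8, 0.0, -0.3]
tool_pos: [0.653, 0.0705, 0.0783]
wrist_force: [-0.6, 0.3, -0.2]
tool_pos: [0.653, 0.0705, 0.0785]
wrist_force: [1.0, -0.5, 0.0]
tool_pos: [0.6531, 0.0705, 0.0786]
wrist_force: [1.0, -0.4, -0.1]
```

```bash
python3 -m handwheel '[[-0.08,0,-0.067,0,0,0],[-0.16,0,-0.134,0,0,0],[-0.237,0,-0.2,0,0,0],[-0.27,0,-0.227,0,0,0],[-0.27,0,-0.227,0,0,0]]' | grep pos
python3 -c "
from loc import *
print(pot(snap('scene'),'scene',(.62,-.34),.1),pot(snap('top'),'top',(.62,-.34),.1))"
python3 where.py; python3 tipgo.py .6195 -.339 .07 150 -50
```

```text
tool_pos: [0.6546, 0.0709, 0.1533]
[(array([ 0.6192, -0.3435,  0.036 ]), 13.6, 417.5)] [(array([ 0.6228, -0.3439,  0.036 ]), 9.6, 251.0)]
tip [0.6394 0.0734 0.0717] rot [180.   50.  166.8] t 33.3
TCP [ 0.6312 -0.3458  0.1468]
[-0.077, -0.683, 0.096, 0.144, -0.0, 0.12] rows 4
[-0.12, -0.668, 0.147, 0.144, -0.0, 0.12] rows 4
[-0.161, -0.646, 0.196, 0.144, -0.0, 0.12] rows 4
```

```bash
python3 -m handwheel '[[-0.077,-0.683,0.096,0.144,0,0.12],[-0.077,-0.683,0.096,0.144,0,0.12],[-0.077,-0.683,0.096,0.144,0,0.12],[-0.077,-0.683,0.096,0.144,0,0.12],[-0.077,-0.683,0.096,0.144,0,0.12]]' | grep pos
python3 -m handwheel '[[-0.12,-0.668,0.147,0.144,0,0.12],[-0.12,-0.668,0.147,0.144,0,0.12],[-0.12,-0.668,0.147,0.144,0,0.12],[-0.12,-0.668,0.147,0.144,0,0.12],[-0.12,-0.668,0.147,0.144,0,0.12]]' | grep pos
python3 -m handwheel '[[-0.161,-0.646,0.196,0.144,0,0.12],[-0.161,-0.646,0.196,0.144,0,0.12],[-0.161,-0.646,0.196,0.144,0,0.12],[-0.161,-0.646,0.196,0.144,0,0.12],[-0.161,-0.646,0.196,0.144,0,0.12],[-0.161,-0.646,0.196,0.144,0,0.12],[-0.161,-0.646,0.196,0.144,0,0.12]]' | grep pos
python3 where.py; python3 tipgo.py .622 -.342 .0065 150 -50
```

```text
tool_pos: [0.6441, -0.0719, 0.1453]
tool_pos: [0.6379, -0.2099, 0.1459]
tool_pos: [0.6318, -0.3433, 0.1455]
tip [ 0.62   -0.3365  0.0688] rot [180.   49.9 150.1] t 34.8
TCP [ 0.6337 -0.3488  0.0833]
[0.224, -0.019, 0.217, 0.003, -0.005, 0.002] rows 2
```

```bash
python3 -m handwheel '[[0.01,-0.019,0.02,0,0,0],[0.08,-0.019,0.08,0,0,0],[0.15,-0.019,0.15,0,0,0],[0.224,-0.019,0.217,0,0,0],[0.224,-0.019,0.217,0,0,0],[0.224,-0.019,0.217,0,0,0]]' | grep -E 'pos|wrist'; python3 where.py
python3 - <<'E'
from h import *
s=snap('scene');cv2.imwrite('pics/dip.png',cv2.resize(s[215:290,330:430,::-1],(800,600),interpolation=cv2.INTER_CUBIC))
E
python3 -m handwheel '[[-0.08,0,-0.067,0,0,0],[-0.16,0,-0.134,0,0,0],[-0.25,0,-0.21,0,0,0],[-0.25,0,-0.21,0,0,0],[-0.25,0,-0.21,0,0,0]]' | grep pos; python3 tipgo.py .6293 .0274 .065 166.8 -50
```

```text
tool_pos: [0.6334, -0.349, 0.0829]
wrist_force: [-0.3, 0.1, -0.1]
tip [ 0.6214 -0.3421  0.0061] rot [180.   49.8 150.1] t 35.2
tool_pos: [0.6354, -0.3517, 0.1557]
TCP [0.6425 0.0243 0.1418]
[0.315, 0.823, -0.328, -0.215, 0.008, -0.178] rows 5
[0.237, 0.881, -0.231, -0.215, 0.008, -0.178] rows 5
```

View pics/dip.png

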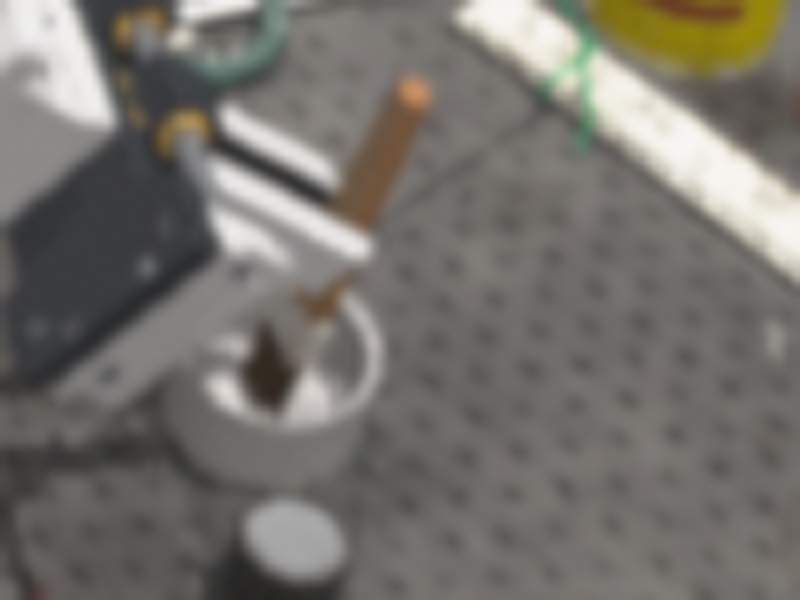

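The bristles are well into the pot, with the tip at (272,408) near its floor and the pot upright. On to pocket 2.

```bash
python3 -m handwheel '[[0.315,0.823,-0.328,-0.215,0.008,-0.178],[0.315,0.823,-0.328,-0.215,0.008,-0.178],[0.315,0.823,-0.328,-0.215,0.008,-0.178],[0.315,0.823,-0.328,-0.215,0.008,-0.178],[0.315,0.823,-0.328,-0.215,0.008,-0.178],[0.315,0.823,-0.328,-0.215,0.008,-0.178]]' | grep pos
python3 -m handwheel '[[0.237,0.881,-0.231,-0.215,0.008,-0.178],[0.237,0.881,-0.231,-0.215,0.008,-0.178],[0.237,0.881,-0.231,-0.215,0.008,-0.178],[0.237,0.881,-0.231,-0.215,0.008,-0.178],[0.237,0.881,-0.231,-0.215,0.008,-0.178],[0.237,0.881,-0.231,-0.215,0.008,-0.178],[0.237,0.881,-0.231,-0.215,0.008,-0.178],[0.237,0.881,-0.231,-0.215,0.008,-0.178],[0.237,0.881,-0.231,-0.215,0.008,-0.178]]' | grep pos
python3 where.py; python3 tipgo.py .6293 .0274 .0025 166.8 -50
```

```text
tool_pos: [0.6363, -0.1577, 0.1416]
tool_pos: [0.6405, 0.0246, 0.1368]
tip [0.6266 0.028  0.0602] rot [179.8  49.5 166.6] t 37.0
TCP [0.6425 0.0243 0.0793]
[0.212, 0.0, 0.195, 0.002, -0.018, -0.004] rows 2
```

```bash
python3 -m handwheel '[[0.03,0,0.04,0,-0.018,0],[0.1,0,0.1,0,-0.018,0],[0.16,0,0.15,0,-0.018,0],[0.19,0,0.178,0,-0.018,0],[0.2,0,0.186,0,-0.018,0],[0.212,0,0.195,0,-0.018,0],[0.212,0,0.195,0,-0.018,0],[0.212,0,0.195,0,-0.018,0],[0.212,0,0.195,0,-0.018,0]]' | grep -E 'pos|wrist'; python3 where.py
python3 -m handwheel '[[-0.08,0,-0.067,0,0,0],[-0.16,0,-0.134,0,0,0],[-0.237,0,-0.2,0,0,0],[-0.27,0,-0.227,0,0,0],[-0.27,0,-0.227,0,0,0],[-0.27,0,-0.227,0,0,0]]' | grep pos
python3 -c "
from loc import *
print(pot(snap('scene'),'scene',(.62,-.34),.1),pot(snap('top'),'top',(.62,-.34),.1))"
python3 tipgo.py .622 -.342 .07 150 -50
```

```text
tool_pos: [0.6439, 0.0244, 0.0818]
wrist_force: [-0.9, 0.5, -0.2]
tip [0.631  0.0277 0.005 ] rot [179.7  50.2 166.5] t 37.7
tool_pos: [0.6431, 0.0245, 0.1516]
[(array([ 0.6192, -0.3435,  0.036 ]), 13.6, 418.0)] [(array([ 0.6234, -0.3449,  0.036 ]), 9.7, 255.5)]
TCP [ 0.6337 -0.3488  0.1468]
[-0.122, -0.913, 0.151, 0.215, -0.001, 0.178] rows 5
[-0.205, -0.875, 0.251, 0.215, -0.001, 0.178] rows 5
```

```bash
python3 -m handwheel '[[-0.122,-0.913,0.151,0.215,0,0.178],[-0.122,-0.913,0.151,0.215,0,0.178],[-0.122,-0.913,0.151,0.215,0,0.178],[-0.122,-0.913,0.151,0.215,0,0.178],[-0.122,-0.913,0.151,0.215,0,0.178],[-0.122,-0.913,0.151,0.215,0,0.178]]' | grep pos
python3 -m handwheel '[[-0.205,-0.875,0.251,0.215,0,0.178],[-0.205,-0.875,0.251,0.215,0,0.178],[-0.205,-0.875,0.251,0.215,0,0.178],[-0.205,-0.875,0.251,0.215,0,0.178],[-0.205,-0.875,0.251,0.215,0,0.178],[-0.205,-0.875,0.251,0.215,0,0.178],[-0.205,-0.875,0.251,0.215,0,0.178],[-0.205,-0.875,0.251,0.215,0,0.178],[-0.205,-0.875,0.251,0.215,0,0.178]]' | grep pos
python3 where.py; python3 tipgo.py .622 -.342 .0065 150 -50
```

```text
tool_pos: [0.6375, -0.167, 0.1477]
tool_pos: [0.6347, -0.3466, 0.1472]
tip [ 0.623  -0.3397  0.0705] rot [179.9  49.9 150. ] t 39.6
TCP [ 0.6337 -0.3488  0.0833]
[0.244, -0.012, 0.207, 0.005, -0.002, 0.001] rows 2
```

```bash
python3 -m handwheel '[[0.02,-0.012,0.02,0,0,0],[0.09,-0.012,0.08,0,0,0],[0.16,-0.012,0.14,0,0,0],[0.244,-0.012,0.207,0,0,0],[0.244,-0.012,0.207,0,0,0],[0.244,-0.012,0.207,0,0,0]]' | grep -E 'pos|wrist'; python3 where.py
python3 -m handwheel '[[-0.08,0,-0.067,0,0,0],[-0.16,0,-0.134,0,0,0],[-0.25,0,-0.21,0,0,0],[-0.25,0,-0.21,0,0,0],[-0.25,0,-0.21,0,0,0]]' | grep pos; python3 tipgo.py .6189 -.0173 .065 166.8 -50
```

```text
tool_pos: [0.6334, -0.349, 0.0823]
wrist_force: [-0.6, -0.5, 1.0]
tip [ 0.6215 -0.342   0.0056] rot [179.8  49.8 150. ] t 40.1
tool_pos: [0.6355, -0.3515, 0.1553]
TCP [ 0.6321 -0.0204  0.1418]
[0.294, 0.713, -0.303, -0.214, 0.008, -0.179] rows 4
[0.226, 0.767, -0.219, -0.214, 0.008, -0.179] rows 4
```

```bash
python3 -m handwheel '[[0.294,0.713,-0.303,-0.214,0.008,-0.179],[0.294,0.713,-0.303,-0.214,0.008,-0.179],[0.294,0.713,-0.303,-0.214,0.008,-0.179],[0.294,0.713,-0.303,-0.214,0.008,-0.179],[0.294,0.713,-0.303,-0.214,0.008,-0.179],[0.294,0.713,-0.303,-0.214,0.008,-0.179]]' | grep pos
python3 -m handwheel '[[0.226,0.767,-0.219,-0.214,0.008,-0.179],[0.226,0.767,-0.219,-0.214,0.008,-0.179],[0.226,0.767,-0.219,-0.214,0.008,-0.179],[0.226,0.767,-0.219,-0.214,0.008,-0.179],[0.226,0.767,-0.219,-0.214,0.008,-0.179],[0.226,0.767,-0.219,-0.214,0.008,-0.179],[0.226,0.767,-0.219,-0.214,0.008,-0.179],[0.226,0.767,-0.219,-0.214,0.008,-0.179],[0.226,0.767,-0.219,-0.214,0.008,-0.179]]' | grep pos
python3 where.py; python3 tipgo.py .6189 -.0173 .0015 166.8 -50
```

```text
tool_pos: [0.6311, -0.181, 0.1414]
tool_pos: [0.6304, -0.0211, 0.1375]
tip [ 0.6167 -0.0177  0.0608] rot [179.8  49.6 166.5] t 41.7
TCP [ 0.6321 -0.0204  0.0783]
[0.221, 0.005, 0.198, -0.001, -0.014, -0.006] rows 2
```

```bash
python3 -m handwheel '[[0.03,0.003,0.04,0,-0.014,0],[0.1,0.003,0.1,0,-0.014,0],[0.16,0.003,0.15,0,-0.014,0],[0.19,0.003,0.175,0,-0.014,0],[0.21,0.003,0.19,0,-0.014,0],[0.226,0.003,0.202,0,-0.014,0],[0.226,0.003,0.202,0,-0.014,0],[0.226,0.003,0.202,0,-0.014,0],[0.226,0.003,0.202,0,-0.014,0]]' | grep -E 'pos|wrist'; python3 where.py
python3 -m handwheel '[[-0.08,0,-0.067,0,0,0],[-0.16,0,-0.134,0,0,0],[-0.237,0,-0.2,0,0,0],[-0.27,0,-0.227,0,0,0],[-0.27,0,-0.227,0,0,0],[-0.27,0,-0.227,0,0,0]]' | grep pos
python3 -c "
from loc import *
print(pot(snap('scene'),'scene',(.62,-.34),.1),pot(snap('top'),'top',(.62,-.34),.1))"
python3 tipgo.py .622 -.342 .07 150 -50
```

```text
tool_pos: [0.6328, -0.0196, 0.0787]
wrist_force: [0.4, -0.7, -0.8]
tip [ 0.6198 -0.0163  0.0019] rot [179.7  50.2 166.5] t 42.5
tool_pos: [0.632, -0.0194, 0.1486]
[(array([ 0.6192, -0.3435,  0.036 ]), 13.6, 418.0)] [(array([ 0.6232, -0.3444,  0.036 ]), 9.7, 258.5)]
TCP [ 0.6337 -0.3488  0.1468]
[-0.129, -0.8, 0.147, 0.215, -0.002, 0.178] rows 4
[-0.202, -0.763, 0.235, 0.215, -0.002, 0.178] rows 4
```

```bash
python3 -m handwheel '[[-0.129,-0.8,0.147,0.215,0,0.178],[-0.129,-0.8,0.147,0.215,0,0.178],[-0.129,-0.8,0.147,0.215,0,0.178],[-0.129,-0.8,0.147,0.215,0,0.178],[-0.129,-0.8,0.147,0.215,0,0.178],[-0.129,-0.8,0.147,0.215,0,0.178]]' | grep pos
python3 -m handwheel '[[-0.202,-0.763,0.235,0.215,0,0.178],[-0.202,-0.763,0.235,0.215,0,0.178],[-0.202,-0.763,0.235,0.215,0,0.178],[-0.202,-0.763,0.235,0.215,0,0.178],[-0.202,-0.763,0.235,0.215,0,0.178],[-0.202,-0.763,0.235,0.215,0,0.178],[-0.202,-0.763,0.235,0.215,0,0.178],[-0.202,-0.763,0.235,0.215,0,0.178]]' | grep pos
python3 where.py; python3 tipgo.py .622 -.342 .0065 150 -50
```

```text
tool_pos: [0.6321, -0.1874, 0.1462]
tool_pos: [0.6345, -0.347, 0.1471]
tip [ 0.6226 -0.3401  0.0704] rot [179.9  49.9 150. ] t 44.2
TCP [ 0.6337 -0.3488  0.0833]
[0.243, -0.01, 0.207, 0.003, -0.005, 0.0] rows 2
```

```bash
python3 -m handwheel '[[0.02,-0.01,0.02,0,0,0],[0.09,-0.01,0.08,0,0,0],[0.16,-0.01,0.14,0,0,0],[0.243,-0.01,0.207,0,0,0],[0.243,-0.01,0.207,0,0,0],[0.243,-0.01,0.207,0,0,0]]' | grep -E 'pos|wrist'; python3 where.py
python3 -m handwheel '[[-0.08,0,-0.067,0,0,0],[-0.16,0,-0.134,0,0,0],[-0.25,0,-0.21,0,0,0],[-0.25,0,-0.21,0,0,0],[-0.25,0,-0.21,0,0,0]]' | grep pos; python3 tipgo.py .6085 -.062 .065 166.8 -50
```

```text
tool_pos: [0.6335, -0.3486, 0.0826]
wrist_force: [0.1, -0.2, 0.6]
tip [ 0.6216 -0.3417  0.0058] rot [179.9  49.8 150. ] t 44.8
tool_pos: [0.6357, -0.3512, 0.1555]
TCP [ 0.6217 -0.0651  0.1418]
[0.273, 0.602, -0.277, -0.215, 0.007, -0.178] rows 4
[0.215, 0.652, -0.205, -0.215, 0.007, -0.178] rows 4
```

```bash
python3 -m handwheel '[[0.273,0.602,-0.277,-0.215,0.007,-0.178],[0.273,0.602,-0.277,-0.215,0.007,-0.178],[0.273,0.602,-0.277,-0.215,0.007,-0.178],[0.273,0.602,-0.277,-0.215,0.007,-0.178],[0.273,0.602,-0.277,-0.215,0.007,-0.178],[0.273,0.602,-0.277,-0.215,0.007,-0.178]]' | grep pos
python3 -m handwheel '[[0.215,0.652,-0.205,-0.215,0.007,-0.178],[0.215,0.652,-0.205,-0.215,0.007,-0.178],[0.215,0.652,-0.205,-0.215,0.007,-0.178],[0.215,0.652,-0.205,-0.215,0.007,-0.178],[0.215,0.652,-0.205,-0.215,0.007,-0.178],[0.215,0.652,-0.205,-0.215,0.007,-0.178],[0.215,0.652,-0.205,-0.215,0.007,-0.178],[0.215,0.652,-0.205,-0.215,0.007,-0.178]]' | grep pos
python3 where.py; python3 tipgo.py .6085 -.062 .0015 166.8 -50
```

```text
tool_pos: [0.6266, -0.2052, 0.1424]
tool_pos: [0.6205, -0.066, 0.138]
tip [ 0.6069 -0.0625  0.0613] rot [179.7  49.6 166.4] t 46.3
TCP [ 0.6217 -0.0651  0.0783]
[0.224, 0.005, 0.197, 0.001, -0.013, -0.008] rows 2
```

```bash
python3 -m handwheel '[[0.03,0.003,0.04,0,-0.013,0],[0.1,0.003,0.1,0,-0.013,0],[0.16,0.003,0.15,0,-0.013,0],[0.19,0.003,0.175,0,-0.013,0],[0.21,0.003,0.19,0,-0.013,0],[0.229,0.003,0.201,0,-0.013,0],[0.229,0.003,0.201,0,-0.013,0],[0.229,0.003,0.201,0,-0.013,0],[0.229,0.003,0.201,0,-0.013,0]]' | grep -E 'pos|wrist'; python3 where.py
python3 -m handwheel '[[-0.08,0,-0.067,0,0,0],[-0.16,0,-0.134,0,0,0],[-0.237,0,-0.2,0,0,0],[-0.35,0,-0.29,0,0,0],[-0.5,0,-0.42,0,0,0],[-0.6,0,-0.5,0,0,0],[-0.6,0,-0.5,0,0,0],[-0.6,0,-0.5,0,0,0]]' | grep pos
python3 go.py .45 -.26 .2 66 30
```

```text
tool_pos: [0.6221, -0.0643, 0.0786]
wrist_force: [-0.4, 0.9, 1.1]
tip [ 0.6092 -0.061   0.0018] rot [179.7  50.1 166.5] t 47.1
tool_pos: [0.6228, -0.0647, 0.238]
[0.134, -0.287, -0.089, 0.16, 0.476, 0.88] rows 5
[0.007, -0.326, -0.045, 0.16, 0.476, 0.88] rows 5
[-0.131, -0.3, -0.034, 0.16, 0.476, 0.88] rows 5
[-0.241, -0.217, -0.06, 0.16, 0.476, 0.88] rows 5
```

```bash
python3 -m handwheel '[[0.134,-0.287,-0.089,0.16,0.476,0.88],[0.134,-0.287,-0.089,0.16,0.476,0.88],[0.134,-0.287,-0.089,0.16,0.476,0.88],[0.134,-0.287,-0.089,0.16,0.476,0.88],[0.134,-0.287,-0.089,0.16,0.476,0.88],[0.134,-0.287,-0.089,0.16,0.476,0.88]]' | grep pos
python3 -m handwheel '[[0.007,-0.326,-0.045,0.16,0.476,0.88],[0.007,-0.326,-0.045,0.16,0.476,0.88],[0.007,-0.326,-0.045,0.16,0.476,0.88],[0.007,-0.326,-0.045,0.16,0.476,0.88],[0.007,-0.326,-0.045,0.16,0.476,0.88],[0.007,-0.326,-0.045,0.16,0.476,0.88]]' | grep pos
python3 -m handwheel '[[-0.131,-0.3,-0.034,0.16,0.476,0.88],[-0.131,-0.3,-0.034,0.16,0.476,0.88],[-0.131,-0.3,-0.034,0.16,0.476,0.88],[-0.131,-0.3,-0.034,0.16,0.476,0.88],[-0.131,-0.3,-0.034,0.16,0.476,0.88],[-0.131,-0.3,-0.034,0.16,0.476,0.88]]' | grep pos
python3 -m handwheel '[[-0.241,-0.217,-0.06,0.16,0.476,0.88],[-0.241,-0.217,-0.06,0.16,0.476,0.88],[-0.241,-0.217,-0.06,0.16,0.476,0.88],[-0.241,-0.217,-0.06,0.16,0.476,0.88],[-0.241,-0.217,-0.06,0.16,0.476,0.88],[-0.241,-0.217,-0.06,0.16,0.476,0.88],[-0.241,-0.217,-0.06,0.16,0.476,0.88]]' | grep pos
python3 go.py .45 -.262 .03 66 30
```

```text
tool_pos: [0.5788, -0.1137, 0.2229]
tool_pos: [0.5352, -0.1625, 0.2132]
tool_pos: [0.4918, -0.2109, 0.2039]
tool_pos: [0.4487, -0.2589, 0.1963]
[-0.424, 0.015, 0.716, -0.009, 0.007, 0.001] rows 4
```

```bash
python3 -m handwheel '[[-0.1,0.005,0.17,0,0,0],[-0.2,0.01,0.34,0,0,0],[-0.3,0.015,0.51,0,0,0],[-0.38,0.015,0.64,0,0,0],[-0.424,0.015,0.716,0,0.007,0],[-0.424,0.015,0.716,0,0.007,0],[-0.424,0.015,0.716,0,0.007,0],[-0.424,0.015,0.716,0,0.007,0]]'
python3 go.py .45 -.262 .0075 66 30; python3 go.py .45 -.262 .13 66 30
```

```text
time: 50.5
tool_pos: [0.4507, -0.263, 0.032]
ee_rot: [-3.139, -0.523, 1.152]
wrist_force: [0.5, -0.3, 0.4]
width: 0.0164
finger_force: 29.7
[-0.059, -0.005, 0.108, -0.004, 0.001, 0.0] rows 1
[0.247, -0.006, -0.423, -0.004, 0.001, 0.0] rows 3
```

```bash
python3 -m handwheel '[[-0.02,0,0.04,0,0,0],[-0.04,0,0.075,0,0,0],[-0.061,0,0.111,0,0,0],[-0.061,0,0.111,0,0,0],[-0.061,0,0.111,0,0,0]]' | grep -E 'pos|wrist'
python3 -m handwheel '[[0,0,0,0,0,0],[0,0,0,0,0,0],[0,0,0,0,0,0],[0,0,0,0,0,0],[0,0,0,0,0,0],[0,0,0,0,0,0]]' 0.05
python3 -m handwheel '[[0.05,0,-0.087,0,0,0],[0.15,0,-0.26,0,0,0],[0.25,0,-0.433,0,0,0],[0.375,0,-0.65,0,0,0],[0.5,0,-0.866,0,0,0],[0.5,0,-0.866,0,0,0],[0.5,0,-0.866,0,0,0]]' | grep pos
python3 - <<'E'
from h import *
s=snap('scene','end.png')
E
```

```text
tool_pos: [0.45, -0.2624, 0.0046]
wrist_force: [-0.1, 0.4, 0.7]
time: 51.42
tool_pos: [0.4495, -0.2619, 0.0045]
ee_rot: [-3.134, -0.525, 1.148]
wrist_force: [0.4, -1.0, 1.6]
width: 0.0448
finger_force: 0.7
tool_pos: [0.4524, -0.2647, 0.2103]
```

View pics/end.png

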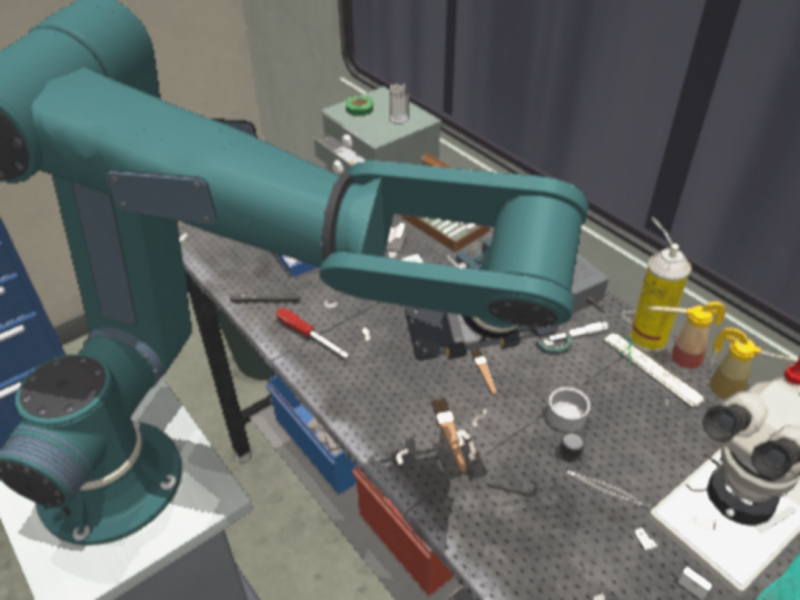

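The large brush lies flat at (450,435), the pot is upright at (568,408), and the robot is touching nothing.

```bash
python3 -c "
from bench import robot
print(robot.close_job())"
```

```text
the job is handed in; nothing more can be done
None
```

I handed the job in at about 52 s: the three fitted cartridges (2, 3, 4) stand upright in the tray, the brush had a fresh dip before each pocket from left to right, and it now lies flat with the pot upright; the floor touches rest on measured position, since the soft bristles gave no force reading.

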